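# Set up a stepped disc stack under the bench microscope

### The arm

A 6-joint arm with a two-finger parallel gripper is mounted at the origin on the work surface. World frame = base frame: x ahead of the robot, y to its left, z up, the work surface at z = 0. Lengths are in mm, angles in rad, forces in N, time in s.
With the tool pointing down it reaches from about 250 to 775 mm from the base axis. Payload 8.9 kg.
Tool frame: the origin (TCP) lies at the very end of the fingers, on their centre line; the grasp point (between the pads) lies 19 mm behind it; z points along the fingers, y is the line along which they close (so a half turn about z gives the same grasp; the last joint's range is limited). The gripper opens to 85 mm and grips with 20 to 120 N. Pads are 22 mm wide; open, the fingers measure 114 mm over their backs; the gripper's body (76 mm by 85 mm) begins 54 mm behind the grasp point. The pads swing forward as they close: fully open they stand 13 mm farther back than shut.
Start: joints at [1.135, 0.291, -0.153, 1.127, 0, 1.431], TCP at [153.536, 502.046, 231.305] pointing down, gripper open.
Joint ranges: [-2.52, 2.52], [-0.91, 1.74], [-1.3, 1.37], [-1.96, 2.02], [-1.52, 1.47], [-3.14, 3.14]. Speed limits (rad/s): [2.22, 2.22, 2.79, 3.14, 3.14, 3.14].

### API

Orientations are given as a unit quaternion [w, x, y, z].
In Python, from bench import bot, eyes gives the robot as it stands.
- The arm moves only by the shell command python3 -m crank 'ROWS' [FORCE]. ROWS is a JSON object of lists of equal length, an entry for each row: "dp": the shift along the tool's x, y, z normalised to -1 to 1, where 1 is 80 cm, a list of three; "angular": the turn, a rotation vector about the tool's x, y, z normalised to -1 to 1, where 1 is 2 rad, a list of three; "gripper": the closure, from -1 (fully open) to 1 (shut). In form: {"dp": [[dx, dy, dz], ...], "angular": [[ax, ay, az], ...], "gripper": [gripper, ...]}. A call has 1 to 20 rows; each row is the pose to reach, as a shift and turn from the pose commanded when the call began, along the tool's axes at that moment; what a row does not reach only later rows make up. A row lasts 1/12 s, in which the tool goes at most 41.7 mm and 7.16 degrees, less where a joint would pass 70% of its speed; a pose out of reach is approached as far as the arm can. A call with a number of a shift or a turn outside -1 to 1 is refused whole. A call with a gripper value outside its range is refused whole. The fingers move at their own pace and stop on an object; FORCE is the grip in N (left out, the last holds). Time passes only in rows, so rows that repeat a pose let the fingers close. It gives the time, the measured TCP pose, the force, the opening and the grip force at its end, in the units of the state.
- bot.state(): the state, without advancing time (a new reading comes with each control period).
- eyes.snapshot(name): name is "side" or "top" or "wrist"; returns a dict with "img" (384x512x3 uint8, red, green, blue), "z_map" (384x512 float32, mm along the optical axis (not along the pixel's ray), 0 where there is no reading), "mtx" (3x3 intrinsics, pixels), "position" and "rotation" of the camera in the world. Camera axes: x right, y up, looking along -z (the intrinsics and any distortion apply to the point x, -y, -z); pixel columns grow to the right and rows downward; lengths in mm; the calibration is good to about 2 mm. A picture is of the moment at which its call begins.
- bot.job_done(): hands the job in; it is judged then, once.
Trained networks look in the newest picture that a camera, given by its name, has taken for a name from the list of things; names that differ only in an ending like _2 or _b are one class to them, and where a whole thing is asked for, a point or a joint stands for the part that bears it (a point fixed in the world has none). Each returns a list of dicts, best first, with "confidence" (0 to 1); they miss things now and then, are a little off and sometimes report something else, mostly with a low value. They report only what shows in the picture. A call takes as long as a camera call. They do not tell look-alikes from the thing itself.
- eyes.spot_in(camera, query): "extent" ([left, top, right, bottom] in pixels, round what is visible of it).
- eyes.regions_of(camera, query): "mask" (384x512 bool, what is visible of it) and "extent" ([left, top, right, bottom] in pixels, round what is visible of it).
- eyes.pinpoint(camera, query): "position" ([column, row] in pixels: a listed point, or the origin of a listed thing).
The state is a dict: "clock": time; "joint_pos": joint angles; "qvel": joint speeds; "joint_torque": joint torques, N m; "ee_pos": TCP position; "tool_rot": TCP orientation; "wrist_force": force on the tool from outside, world axes, zero at the start; "torque": the same for the moment, N m; "finger_gap": opening from 0.0 (shut) to 1.0 (fully open); "grip_force": force on a finger pad.
Only numpy, scipy, OpenCV 4.12 (cv2) and the standard library are available. Lean on these libraries where they do the work, as an engineer would, in place of code of your own. Each camera call takes 0.05 s, during which the arm holds its last target. There are 200 camera calls.

### The job

Draw the sled out from under the microscope along its L-shaped track to the far left (loading) end, and there stack all the discs that lie on the two black mats flat and centred on its plate, the largest at the bottom and each next smaller one above. Slide the loaded sled back along the track, without lifting it out, until it is fully home under the microscope, with the stack still centred, and also set the lamp: arm swung round to its red index mark, head tipped 45 degrees towards the microscope. Leave the other things on the bench where they are.

Things in the scene. Friction and masses are not known exactly. Their poses are not given: they have to be found in the camera images.
- station: grey bench microscope with track and lamp, fixed. Origin on the bench under the objective; x into the microscope (away from the robot), y left, yaw within 0.1. Base plate top z = 10 mm; rails 10 mm wide, up to z = 20 mm. Objective underside at z = 75 mm; head 68 mm across round x = y = 0, to z = 300 mm; column at x = 120 to 180 mm. Keep the gripper out of x > -60 mm near y = 0
- home (a point): sled's origin when fully home under the objective, against a stop: station x = 0, y = 0, z = 10 mm; axes as the station's. The track is an L: leg 1 along station y at x = -110 mm from y = 155 mm to 0 (the corner), leg 2 along x at y = 0 from x = -110 mm to 0. The channel between the rails is 104 mm wide for the 96 mm sled
- load_end (a point): sled's origin at the loading end of leg 1: station x = -110 mm, y = 155 mm, z = 10 mm (nearer the robot and left of home); the end rail stops the sled 2 mm beyond
- sled: loose aluminium sled: plate 96 x 96 mm, 8 mm thick, white ring (78 mm across) round its centre. Origin: centre of its underside, z up, x towards the microscope. The front edge (x = -38 to -48 mm, 30 mm wide) has a black riser, top 24 mm up, and a neck over the front rail to the handle. About 0.45 kg. Starts empty under the microscope, up to 30 mm short of home
- sled_handle (a point): grip point on the sled's black upright handle, a square post 16 x 16 mm (sides along the sled's x and y), 120 mm before the plate's centre, 65 mm above the sled's underside; the post rises from 16 to 85 mm above the sled's underside, red on top. Clear of the overhang when the sled is home
- mat: black rubber mat 240 x 220 mm, 3 mm thick, fixed, left of the track; origin at the centre of its underside
- mat2: small black rubber mat 110 x 110 mm, 3 mm thick, fixed, right of the track's front; origin at the centre of its underside
- disc66: flat brass disc, 66 mm across, 8 mm thick; origin: its centre (4 mm above its underside), z along its axis; both faces alike. May be absent (None from the start).
- disc58: flat blue disc, 58 mm across, 8 mm thick; origin: its centre (4 mm above its underside), z along its axis; both faces alike. May be absent (None from the start).
- disc50: flat copper-coloured disc, 50 mm across, 8 mm thick; origin: its centre (4 mm above its underside), z along its axis; both faces alike. May be absent (None from the start).
- disc42: flat yellow disc, 42 mm across, 8 mm thick; origin: its centre (4 mm above its underside), z along its axis; both faces alike. May be absent (None from the start).
- disc34: flat white disc, 34 mm across, 8 mm thick; origin: its centre (4 mm above its underside), z along its axis; both faces alike. May be absent (None from the start).
- lamp_swivel (a joint): swivel of the lamp's arm about the upright line through lamp_pivot (rad), held by friction (0.12 N m). 0 = arm over the red index mark on the lamp's foot, where it points at the microscope's viewing spot: along (0.174, 0.985) in the station's x, y; grows anticlockwise seen from above (arm swings towards the robot); range -0.4 to 1.9
- lamp_tilt (a joint): tilt of the lamp's green head about a level axis across the arm's end (rad), held by friction (0.06 N m). 0 = beam straight down and ball handle straight up; grows as the beam leans outward along the arm (away from the pivot) and the ball leans back towards the pivot; 0.785 = 45 degrees; range -0.5 to 1.2
- lamp_pivot (a point): point on the swivel axis at the height of the arm, 225 mm above the bench; axes as the station's; 295 mm from the viewing spot. The arm is a level 12 mm rod; the tilt axis crosses it 120 mm from the pivot
- lamp_ball (a point): centre of the lamp's red ball handle, 22 mm across, on a thin stem (8 mm) 60 mm from the tilt axis (above it at tilt 0). Pinching it across the arm lets the head turn between the fingers
- screw_box: open cardboard box 110 x 85 x 30 mm, leave alone
- screwdriver: screwdriver, leave alone
- adapter: black power adapter 85 x 50 x 35 mm, leave alone
- oil: small bottle, 36 mm across, 75 mm high, leave alone
- brush: brush, leave alone
- loupe: black loupe ring 44 mm across, 25 mm high, leave alone
- parts_cup: small steel bowl 64 mm across, 35 mm high, leave alone
Not all that is in view belongs to the job. Of the things shaped like the disc50, the copper one is meant.

How it is judged (in metres and radians):
On the way, in this order (a step that is already met when the one before it is completed fails the run):
1. the empty sled is drawn out to the loading end of its track (horizontal distance between sled and load_end below 0.022 m and z of sled in the frame of home below 0.004 m), for 0.2 s.
2. all the discs are stacked on the sled at the loading end (all of step 1 and horizontal distance between each of disc66, disc58, disc50, disc42, disc34 and sled below 0.007 m and angle between the z axis of each of disc66, disc58, disc50, disc42, disc34 and the z axis of sled, either way round below 0.08 rad and z of disc66 in the frame of sled between 0.01 and 0.0475 m and z of disc58 in the frame of sled between 0.01 and 0.0475 m and z of disc50 in the frame of sled between 0.01 and 0.0475 m and z of disc42 in the frame of sled between 0.01 and 0.0475 m and z of disc34 in the frame of sled between 0.01 and 0.0475 m and linear speed of each of disc66, disc58, disc50, disc42, disc34 below 0.02 m/s and ((angle between disc66's own z axis and vertical below 1 rad and z of disc58 in the frame of disc66 above 0.0055 m) or (angle between disc66's own z axis and vertical above 2 rad and z of disc58 in the frame of disc66 below -0.0055 m)) and ((angle between disc66's own z axis and vertical below 1 rad and z of disc50 in the frame of disc66 above 0.0055 m) or (angle between disc66's own z axis and vertical above 2 rad and z of disc50 in the frame of disc66 below -0.0055 m)) and ((angle between disc66's own z axis and vertical below 1 rad and z of disc42 in the frame of disc66 above 0.0055 m) or (angle between disc66's own z axis and vertical above 2 rad and z of disc42 in the frame of disc66 below -0.0055 m)) and ((angle between disc66's own z axis and vertical below 1 rad and z of disc34 in the frame of disc66 above 0.0055 m) or (angle between disc66's own z axis and vertical above 2 rad and z of disc34 in the frame of disc66 below -0.0055 m)) and ((angle between disc58's own z axis and vertical below 1 rad and z of disc50 in the frame of disc58 above 0.0055 m) or (angle between disc58's own z axis and vertical above 2 rad and z of disc50 in the frame of disc58 below -0.0055 m)) and ((angle between disc58's own z axis and vertical below 1 rad and z of disc42 in the frame of disc58 above 0.0055 m) or (angle between disc58's own z axis and vertical above 2 rad and z of disc42 in the frame of disc58 below -0.0055 m)) and ((angle between disc58's own z axis and vertical below 1 rad and z of disc34 in the frame of disc58 above 0.0055 m) or (angle between disc58's own z axis and vertical above 2 rad and z of disc34 in the frame of disc58 below -0.0055 m)) and ((angle between disc50's own z axis and vertical below 1 rad and z of disc42 in the frame of disc50 above 0.0055 m) or (angle between disc50's own z axis and vertical above 2 rad and z of disc42 in the frame of disc50 below -0.0055 m)) and ((angle between disc50's own z axis and vertical below 1 rad and z of disc34 in the frame of disc50 above 0.0055 m) or (angle between disc50's own z axis and vertical above 2 rad and z of disc34 in the frame of disc50 below -0.0055 m)) and ((angle between disc42's own z axis and vertical below 1 rad and z of disc34 in the frame of disc42 above 0.0055 m) or (angle between disc42's own z axis and vertical above 2 rad and z of disc34 in the frame of disc42 below -0.0055 m))), for 0.3 s.
3. the sled is fully home under the microscope with the stack on it (x of sled in the frame of home above -0.006 m and z of sled in the frame of home below 0.004 m and y of sled in the frame of home between -0.012 and 0.012 m and horizontal distance between each of disc66, disc58, disc50, disc42, disc34 and sled below 0.007 m and angle between the z axis of each of disc66, disc58, disc50, disc42, disc34 and the z axis of sled, either way round below 0.08 rad and z of disc66 in the frame of sled between 0.01 and 0.0475 m and z of disc58 in the frame of sled between 0.01 and 0.0475 m and z of disc50 in the frame of sled between 0.01 and 0.0475 m and z of disc42 in the frame of sled between 0.01 and 0.0475 m and z of disc34 in the frame of sled between 0.01 and 0.0475 m and linear speed of each of disc66, disc58, disc50, disc42, disc34 below 0.02 m/s and ((angle between disc66's own z axis and vertical below 1 rad and z of disc58 in the frame of disc66 above 0.0055 m) or (angle between disc66's own z axis and vertical above 2 rad and z of disc58 in the frame of disc66 below -0.0055 m)) and ((angle between disc66's own z axis and vertical below 1 rad and z of disc50 in the frame of disc66 above 0.0055 m) or (angle between disc66's own z axis and vertical above 2 rad and z of disc50 in the frame of disc66 below -0.0055 m)) and ((angle between disc66's own z axis and vertical below 1 rad and z of disc42 in the frame of disc66 above 0.0055 m) or (angle between disc66's own z axis and vertical above 2 rad and z of disc42 in the frame of disc66 below -0.0055 m)) and ((angle between disc66's own z axis and vertical below 1 rad and z of disc34 in the frame of disc66 above 0.0055 m) or (angle between disc66's own z axis and vertical above 2 rad and z of disc34 in the frame of disc66 below -0.0055 m)) and ((angle between disc58's own z axis and vertical below 1 rad and z of disc50 in the frame of disc58 above 0.0055 m) or (angle between disc58's own z axis and vertical above 2 rad and z of disc50 in the frame of disc58 below -0.0055 m)) and ((angle between disc58's own z axis and vertical below 1 rad and z of disc42 in the frame of disc58 above 0.0055 m) or (angle between disc58's own z axis and vertical above 2 rad and z of disc42 in the frame of disc58 below -0.0055 m)) and ((angle between disc58's own z axis and vertical below 1 rad and z of disc34 in the frame of disc58 above 0.0055 m) or (angle between disc58's own z axis and vertical above 2 rad and z of disc34 in the frame of disc58 below -0.0055 m)) and ((angle between disc50's own z axis and vertical below 1 rad and z of disc42 in the frame of disc50 above 0.0055 m) or (angle between disc50's own z axis and vertical above 2 rad and z of disc42 in the frame of disc50 below -0.0055 m)) and ((angle between disc50's own z axis and vertical below 1 rad and z of disc34 in the frame of disc50 above 0.0055 m) or (angle between disc50's own z axis and vertical above 2 rad and z of disc34 in the frame of disc50 below -0.0055 m)) and ((angle between disc42's own z axis and vertical below 1 rad and z of disc34 in the frame of disc42 above 0.0055 m) or (angle between disc42's own z axis and vertical above 2 rad and z of disc34 in the frame of disc42 below -0.0055 m))), for 0.2 s.
At the end, for the whole second after the job is handed in: Sled at rest in its track within 6 mm of fully home; every disc present lies flat, at rest and within 7 mm of the plate's centre, larger below smaller; lamp swivel within 0.1 rad of its index mark (0) and lamp tilt within 0.1 rad of 45 degrees (all of step 3 and value of joint lamp_swivel between -0.1 and 0.1 rad and value of joint lamp_tilt between 0.685 and 0.885 rad and linear speed of sled below 0.01 m/s); the robot touches nothing.
It fails at once if the sled is lifted out of its track (15 mm up) (z of sled in the frame of station above 0.025 m).
It fails at once if a bystander is moved by more than 30 mm (distance of any of screw_box, screwdriver, adapter, oil, brush, loupe, parts_cup from where it was at the start of the episode above 0.03 m).
Of disc66, disc58, disc50, disc42, disc34 only 3 to 5 are there at a start; the rules pass over those that are not, and their reading is None.
At some moment in a run one of disc66, disc58 may be knocked a few centimetres aside while the robot is not near it.
Once in a run the grip may slacken for a moment while it holds something.
It also fails if it takes over 210 s, if anything falls off the work surface, if the arm or the gripper's body presses on something with over 40 N, if the wrist force passes 120 N, or if a joint passes its speed limit or range.

## Working session

There is one attempt and no reset: what is moved stays moved. The work goes in short steps, Python scripts to look and compute and a shell command to move; the robot and the scene stay as the last step left them, time stands still between calls to the robot, and variables do not carry over. Pictures are saved under pics/ and viewed, at most 17 in all, crops included, and the job is handed in when it is done.

```bash
ls; mkdir -p pics; cat > h.py <<'E'
import numpy as np, cv2
from bench import bot, eyes
from scipy.spatial.transform import Rotation as R
def rot(q):
    q=np.array(q,float)
    if q.shape==(3,3): return q
    return R.from_quat([q[1],q[2],q[3],q[0]]).as_matrix()
def snap(n,save=None):
    s=eyes.snapshot(n)
    if save: cv2.imwrite(f'pics/{save}.png',s['img'][:,:,::-1])
    return s
def ray(s,px):
    K=np.array(s['mtx']);u,v=px
    d=np.array([(u-K[0,2])/K[0,0],-(v-K[1,2])/K[1,1],-1.])
    return np.array(s['position'],float),rot(s['rotation'])@d
def atz(s,px,z):
    o,d=ray(s,px);return o+d*(z-o[2])/d[2]
def depth(s,px):
    u,v=int(round(px[0])),int(round(px[1]))
    w=s['z_map'][max(v-1,0):v+2,max(u-1,0):u+2];w=w[w>0]
    if not len(w): return None
    o,d=ray(s,px);return o+d*np.median(w)
def cloud(s):
    v,u=np.mgrid[0:384,0:512];K=np.array(s['mtx'])
    d=np.stack([(u-K[0,2])/K[0,0],-(v-K[1,2])/K[1,1],-np.ones_like(u,float)],-1)
    return np.array(s['position'])+(d*s['z_map'][...,None])@rot(s['rotation']).T
def proj(s,P):
    c=rot(s['rotation']).T@(np.array(P,float)-np.array(s['position']));K=np.array(s['mtx'])
    return K[0,0]*c[0]/-c[2]+K[0,2],K[1,1]*-c[1]/-c[2]+K[1,2]
def rel(target, yaw=None):
    """dp units to move the TCP to target, from the measured state"""
    st=bot.state();r=rot(st['tool_rot'])
    return np.round(r.T@(np.array(target)-np.array(st['ee_pos']))/800,4)
E
python3 - <<'E'
from h import *
st=bot.state();print({k:np.round(v,3) for k,v in st.items()});print(rot(st['tool_rot']).round(3))
for c in ['top','side','wrist']:
    s=snap(c,c+'0');print(c,np.round(s['position']),np.round(rot(s['rotation']),3).tolist(),np.round(s['mtx'],1).tolist())
    print([k for k in s])
    if c=='wrist':continue
    for n in ['station','sled','sled_handle','mat','mat2','disc66','disc58','disc50','disc42','disc34','lamp_pivot','lamp_ball','home','load_end','loupe','parts_cup','oil']:
        for d in eyes.pinpoint(c,n)[:3]:
            p=depth(s,d['position']);print(n,round(d['confidence'],2),np.round(d['position']),None if p is None else p.round())
E
```

```text
pics
{'clock': np.float64(0.0), 'joint_pos': array([ 1.135,  0.291, -0.154,  1.127, -0.   ,  1.431]), 'qvel': array([ 0.   , -0.002, -0.001, -0.   ,  0.   ,  0.   ]), 'joint_torque': array([-2.0000e-03, -5.3715e+01,  3.3137e+01,  1.6000e-02, -1.0000e-03,
       -0.0000e+00]), 'ee_pos': array([153.375, 501.645, 230.726]), 'tool_rot': array([-0.   ,  0.148,  0.989, -0.001]), 'wrist_force': array([ 0.175, -0.721,  0.156]), 'torque': array([-0.053,  0.019, -0.019]), 'grip_force': np.float64(0.0), 'finger_gap': np.float64(0.997)}
[[-0.956  0.292 -0.001]
 [ 0.292  0.956 -0.001]
 [ 0.    -0.001 -1.   ]]
top [ 297.   43. 1473.] [[-0.018, 0.987, -0.16], [-1.0, -0.019, -0.001], [-0.004, 0.159, 0.987]] [[423.5, 0.0, 257.8], [0.0, 423.5, 196.7], [0.0, 0.0, 1.0]]
['img', 'z_map', 'mtx', 'position', 'rotation']
station 0.58 [284. 150.] [670. -45. 120.]
sled 0.58 [188. 220.] [455. 287.  11.]
sled 0.56 [282. 155.] [680. -43.  19.]
sled 0.21 [149. 258.] [328. 423.   6.]
sled_handle 0.72 [286. 187.] [555. -52.  73.]
sled_handle 0.15 [190. 220.] [456. 280.  13.]
mat 0.78 [314. 223.] [ 439. -147.    4.]
[... 2107 characters left out ...]
c42 0.59 [268. 362.] [438. 534.   8.]
disc34 0.77 [264. 311.] [459. 387.  11.]
disc34 0.61 [265. 284.] [465. 291.  12.]
disc34 0.59 [268. 362.] [438. 534.   8.]
lamp_pivot 0.33 [265. 283.] [464. 286.  13.]
home 0.63 [208. 214.] [695. -23.  19.]
load_end 0.58 [233. 243.] [584. 115.  11.]
loupe 0.65 [185. 284.] [690. 328.  27.]
loupe 0.54 [232. 168.] [ 656. -334.   44.]
parts_cup 0.79 [316. 327.] [323. 421.   5.]
oil 0.68 [232. 167.] [ 653. -336.   51.]
oil 0.59 [270. 169.] [ 495. -412.   12.]
wrist [ 74. 528. 374.] [[0.292, -0.905, -0.31], [0.956, 0.276, 0.095], [-0.001, -0.324, 0.946]] [[271.9, 0.0, 256.8], [0.0, 271.9, 190.3], [0.0, 0.0, 1.0]]
['img', 'z_map', 'mtx', 'position', 'rotation']
```

```bash
python3 - <<'E'
import cv2
i=cv2.imread('pics/top0.png');cv2.imwrite('pics/top0c.png',cv2.resize(i[110:300,120:440],None,fx=2.5,fy=2.5,interpolation=cv2.INTER_CUBIC))
E
```

```text
(no output)
```

View pics/top0c.png

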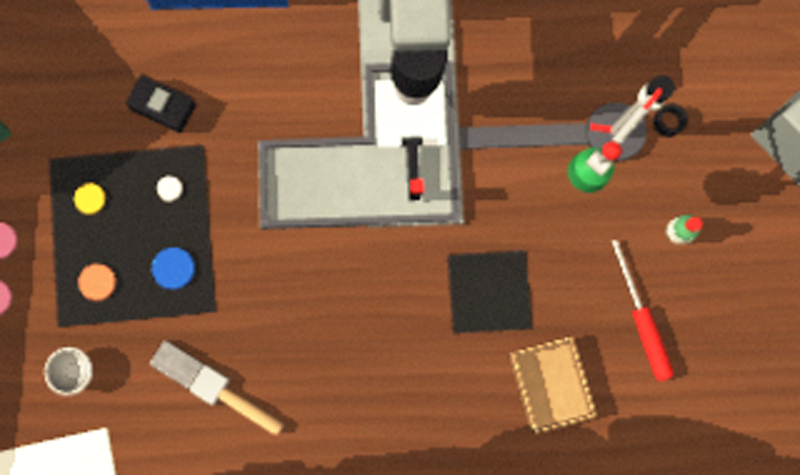

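View pics/side0.png

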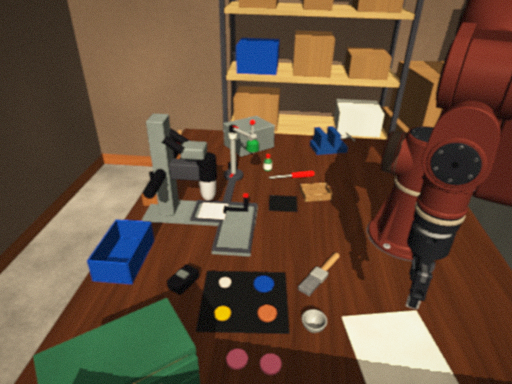

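The picture shows four coloured discs on the left mat: yellow at (156,190), white (187,185), copper (159,222) and blue (189,217). The brass disc is absent and mat2 is empty. The two pink discs, at side-view (237,358) and (270,363), are decoys lying off the mats. The sled's red handle top is at (286,185) and the lamp ball at (364,169).

```bash
cat >> h.py <<'E'
def hsvmask(s,lo,hi):
    h=cv2.cvtColor(s['img'],cv2.COLOR_RGB2HSV);m=cv2.inRange(h,np.array(lo),np.array(hi));return m
COL=dict(blue=((100,120,60),(120,255,255)),copper=((5,80,150),(14,220,255)),yellow=((20,150,120),(32,255,255)),white=((0,0,150),(180,40,255)))
def discs(s,lim=((380,620),(230,460)),z=11):
    out={}
    P=cloud(s)
    for c,(lo,hi) in COL.items():
        m=hsvmask(s,lo,hi)
        ok=(P[...,0]>lim[0][0])&(P[...,0]<lim[0][1])&(P[...,1]>lim[1][0])&(P[...,1]<lim[1][1])
        m=((m>0)&ok).astype('uint8')
        n,l,st,ce=cv2.connectedComponentsWithStats(m)
        if n<2: continue
        i=1+np.argmax(st[1:,4]);a=st[i,4];p=atz(s,ce[i],z)
        o=np.array(s['position']);dist=(o-p)@rot(s['rotation'])[:,2]
        cosv=(o-p)[2]/np.linalg.norm(o-p); K=s['mtx'][0][0]
        out[c]=(p.round(1),np.round(ce[i],1),int(a),'diam~%.0f'%(2*np.sqrt(a*(dist/K)**2/np.pi/cosv)))
    return out
E
python3 - <<'E'
from h import *
for c in ['top','side']:
    s=snap(c);print(c)
    for k,v in discs(s).items():print(k,v)
    P=cloud(s)
    m=(P[...,2]>15)&(P[...,2]<24)&(P[...,0]>470)&(P[...,0]<640)&(P[...,1]>-130)&(P[...,1]<260)
    Q=P[m][:,:2].astype('float32');r=cv2.minAreaRect(Q);print(len(Q),r,cv2.boxPoints(r).round())
    h=hsvmask(s,(0,170,120),(6,255,255));n,l,st,ce=cv2.connectedComponentsWithStats(h)
    for i in range(1,n):
        if st[i,4]>3: print('red',ce[i].round(1),st[i,4],np.round(np.median(P[l==i],0)))
E
```

```text
top
blue (array([467.2, 285.5,  11. ]), array([188.8, 216.9]), 240, 'diam~61')
copper (array([450. , 391.5,  11. ]), array([158.2, 222.4]), 171, 'diam~52')
yellow (array([567.5, 403.8,  11. ]), array([155.4, 189.1]), 129, 'diam~46')
white (array([580.7, 292.1,  11. ]), array([187.2, 184.8]), 66, 'diam~33')
571 ((580.6166381835938, 24.779090881347656), (281.81658935546875, 118.44940185546875), 89.90826416015625) [[ 521. -116.]
 [ 640. -116.]
 [ 640.  166.]
 [ 522.  166.]]
red [320.2  77.9] 47 [ 923. -175.  112.]
red [363.3  78.2] 62 [ 923. -326.  107.]
red [406.9  77.2] 63 [ 925. -475.  101.]
red [381.6 148.1] 19 [ 640. -332.  236.]
red [359.9 160.7] 19 [ 654. -318.   19.]
red [364.1 170. ] 42 [ 559. -260.  293.]
red [286.  183.9] 26 [561. -49.  96.]
red [397.4 199.1] 27 [ 507. -423.   73.]
red [380.8 247.4] 250 [ 349. -371.   22.]
side
blue (array([469.5, 288. ,  11. ]), array([263.3, 283.5]), 306, 'diam~68')
copper (array([451.8, 392.9,  11. ]), array([266.8, 312.8]), 245, 'diam~54')
yellow (array([569.6, 405.6,  11. ]), array([222.2, 312.9]), 209, 'diam~50')
white (array([578.1, 30
[... 325 characters left out ...]
 534. 707.]
red [484.2 113.2] 111 [156. 548. 639.]
red [252. 122.] 21 [ 562. -256.  289.]
red [497.8 127.8] 4 [139. 558. 621.]
red [472.1 146.2] 158 [159. 551. 592.]
red [404.4 153.5] 169 [ 78.  31. 326.]
red [423.7 144.1] 9 [ 41.  58. 374.]
red [267.6 155.4] 25 [ 510. -425.   69.]
red [302.8 173.9] 161 [ 349. -369.   17.]
red [231.1 175.1] 8 [ 655. -315.   20.]
red [245.2 194.9] 31 [566. -53.  93.]
red [454.9 199.5] 68 [153. 541. 491.]
red [448.6 206.2] 5 [159. 541. 477.]
red [453.6 213.4] 107 [149. 541. 461.]
red [437.3 212.4] 29 [171. 539. 460.]
red [409.4 218.2] 5 [ 28.  72. 124.]
red [407.1 227. ] 31 [28. 74. 92.]
red [373.4 230.1] 69 [107.  -5.  14.]
red [399.3 248.3] 234 [38. 89. 14.]
```

```bash
python3 -m crank '{"dp":[[-0.691,-0.511,0],[-0.691,-0.511,0],[-0.691,-0.511,0],[-0.691,-0.511,0],[-0.691,-0.511,0],[-0.691,-0.511,0],[-0.691,-0.511,0],[-0.691,-0.511,0],[-0.691,-0.511,0],[-0.691,-0.511,0],[-0.691,-0.511,0],[-0.691,-0.511,0],[-0.691,-0.511,0],[-0.691,-0.511,0],[-0.691,-0.511,0],[-0.691,-0.511,0],[-0.691,-0.511,0],[-0.691,-0.511,0],[-0.691,-0.511,0],[-0.691,-0.511,0]],"angular":[[0,0,-0.148],[0,0,-0.148],[0,0,-0.148],[0,0,-0.148],[0,0,-0.148],[0,0,-0.148],[0,0,-0.148],[0,0,-0.148],[0,0,-0.148],[0,0,-0.148],[0,0,-0.148],[0,0,-0.148],[0,0,-0.148],[0,0,-0.148],[0,0,-0.148],[0,0,-0.148],[0,0,-0.148],[0,0,-0.148],[0,0,-0.148],[0,0,-0.148]],"gripper":[-1,-1,-1,-1,-1,-1,-1,-1,-1,-1,-1,-1,-1,-1,-1,-1,-1,-1,-1,-1]}' 40
python3 - <<'E'
from h import *
s=snap('wrist','w1');P=cloud(s)
print(bot.state()['ee_pos'],rot(bot.state()['tool_rot']).round(3).tolist())
h=hsvmask(s,(0,150,100),(8,255,255));n,l,st,ce=cv2.connectedComponentsWithStats(h)
for i in range(1,n):
    if st[i,4]>20: print('red',ce[i].round(1),st[i,4],np.round(np.median(P[l==i],0),1),atz(s,ce[i],95).round(1))
E
```

```text
clock: 3.62
ee_pos: [562.1, -50.3, 231.0]
tool_rot: [-0.0, 0.001, 1.0, 0.0]
wrist_force: [-0.5, -0.5, 0.2]
finger_gap: 1.003
grip_force: 0.0
[562.02017057 -49.85258357 231.24308244] [[-1.0, 0.0, -0.001], [0.0, 1.0, 0.0], [0.001, 0.0, -1.0]]
red [254.3 180.5] 247 [562.3 -51.1  95.6] [562.8 -51.4  95. ]
red [ 70.7 227.2] 120 [ 654.7 -316.4   21.1] [ 618.  -260.2   95. ]
```

View pics/w1.png

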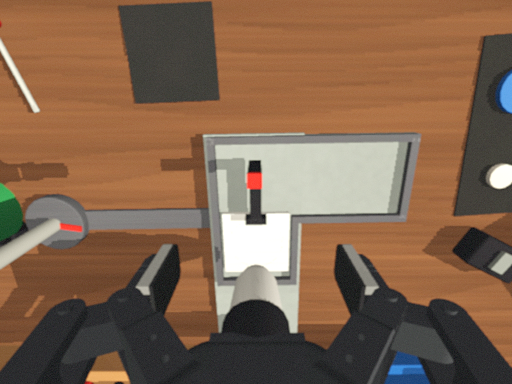

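The wrist view shows the track, with its front outer rail edge running from (205,137) to (419,134), the left end at (407,221) and the handle top at (254,180). The sled is still nearly home.

```bash
python3 - <<'E'
from h import *
s=snap('wrist');P=cloud(s)
hsv=cv2.cvtColor(s['img'],cv2.COLOR_RGB2HSV)
for px in [(205,136),(419,133.5),(407,221),(213,283),(206,222)]: print(px,atz(s,px,20).round(1))
m=(hsv[...,1]<50)&(hsv[...,2]>60)&(hsv[...,2]<150)&(P[...,2]>13)&(P[...,2]<27)&(P[...,0]<700)&(P[...,1]>-140)&(P[...,1]<200)
Q=P[m];print(len(Q))
# front edge: min x by y bin ; left edge: max y by x bin
f=[];
for y in range(-100,150,10):
    q=Q[(Q[:,1]>y)&(Q[:,1]<y+10)]
    if len(q): f.append((y+5,np.percentile(q[q[:,0]<545][:,0],50) if (q[:,0]<545).any() else np.nan))
f=np.array(f);f=f[~np.isnan(f[:,1])];p=np.polyfit(f[:,0],f[:,1],1);print('front rail centre x=',p,'resid',np.std(f[:,1]-np.polyval(p,f[:,0])))
q=Q[(Q[:,1]>145)];print('end rail y',np.median(q[:,1]),np.percentile(q[:,1],[5,95]))
q=Q[(Q[:,1]<-90)&(Q[:,1]>-125)];print('right rail y',np.median(q[:,1]),np.percentile(q[:,1],[5,95]), np.polyfit(q[:,0],q[:,1],1))
E
```

```text
(205, 136) [ 525.6 -115.1   20. ]
(419, 133.5) [522.4 160.   20. ]
(407, 221) [645.9 166.7  20. ]
(213, 283) [ 752.1 -116.5   20. ]
(206, 222) [ 647.6 -121.1   20. ]
4242
front rail centre x= [-1.48838935e-02  5.29148498e+02] resid 0.3416551429379592
end rail y 155.76265481799834 [148.71749329 161.5926103 ]
right rail y -108.27694270160633 [-113.66837492  -99.68531893] [-1.15531004e-02 -1.00894911e+02]
```

```bash
python3 -m crank '{"dp":[[0,-0.002,0.05],[0,-0.002,0.1],[0,-0.002,0.15],[0,-0.002,0.19],[0,-0.002,0.216],[0,-0.002,0.216],[0,-0.002,0.216],[0,-0.002,0.216],[0,-0.002,0.216],[0,-0.002,0.216],[0,-0.002,0.216],[0,-0.002,0.216],[0,-0.002,0.216],[0,-0.002,0.216],[0,-0.002,0.216],[0,-0.002,0.216]],"angular":[[0,0,0],[0,0,0],[0,0,0],[0,0,0],[0,0,0],[0,0,0],[0,0,0],[0,0,0],[0,0,0],[0,0,0],[0,0,0],[0,0,0],[0,0,0],[0,0,0],[0,0,0],[0,0,0]],"gripper":[-1,-1,-1,-1,-1,-1,-1,1,1,1,1,1,1,1,1,1]}' 40
```

```text
clock: 5.05
ee_pos: [562.8, -52.2, 59.0]
tool_rot: [0.0, 0.0, 1.0, -0.0]
wrist_force: [-2.3, 0.4, 6.0]
finger_gap: 0.179
grip_force: 42.1
```

```bash
python3 -m crank '{"dp":[[0.01,0,0],[0.02,0,0],[0.03,0,0],[0.04,0,0],[0.05,0,0],[0.06,0,0],[0.07,0,0],[0.08,0,0],[0.09,0,0],[0.1,0,0],[0.11,0,0],[0.12,-0.001,0],[0.12,-0.001,0],[0.12,-0.001,0]],"angular":[[0,0,0],[0,0,0],[0,0,0],[0,0,0],[0,0,0],[0,0,0],[0,0,0],[0,0,0],[0,0,0],[0,0,0],[0,0,0],[0,0,0],[0,0,0],[0,0,0]],"gripper":[1,1,1,1,1,1,1,1,1,1,1,1,1,1]}'
python3 - <<'E'
from h import *
s=snap('top');P=cloud(s)
h=hsvmask(s,(0,100,80),(8,255,255))
m=(h>0)&(P[...,0]>440)&(P[...,0]<600)&(abs(P[...,1]+50)<40);print(m.sum(),P[m].mean(0).round() if m.sum() else '')
print(eyes.pinpoint('top','sled')[:2])
E
```

```text
clock: 6.22
ee_pos: [464.0, -52.7, 58.3]
tool_rot: [-0.002, 0.001, 1.0, 0.0]
wrist_force: [-5.3, -0.3, 11.7]
finger_gap: 0.184
grip_force: 43.2
919 [474. -48. 558.]
[{'position': [285.9, 180.4], 'confidence': 0.6}]
```

```bash
python3 -m crank '{"dp":[[0,0.01,0],[0,0.02,0],[0,0.03,0],[0,0.04,0],[0,0.05,0],[0,0.06,0],[0,0.07,0],[0,0.08,0],[0,0.09,0],[0,0.1,0],[0,0.11,0],[0,0.12,0],[0,0.13,0],[0,0.14,0],[0,0.15,0],[0,0.16,0],[0,0.17,0],[0,0.18,0],[0,0.191,0],[0,0.191,0]],"angular":[[0,0,0],[0,0,0],[0,0,0],[0,0,0],[0,0,0],[0,0,0],[0,0,0],[0,0,0],[0,0,0],[0,0,0],[0,0,0],[0,0,0],[0,0,0],[0,0,0],[0,0,0],[0,0,0],[0,0,0],[0,0,0],[0,0,0],[0,0,0]],"gripper":[1,1,1,1,1,1,1,1,1,1,1,1,1,1,1,1,1,1,1,1]}'
```

```text
clock: 7.98
ee_pos: [466.5, 101.9, 58.5]
tool_rot: [-0.0, -0.0, 1.0, 0.001]
wrist_force: [-0.6, 2.9, 1.6]
finger_gap: 0.177
grip_force: 41.8
```

```bash
python3 -m crank '{"dp":[[0,0,0],[0,0,0],[0,0,0],[0,0,0],[0,0,0],[0,0,0],[0,0,-0.04],[0,0,-0.08],[0,0,-0.13],[0,0,-0.18],[0,0,-0.22],[0,0,-0.22],[0,0,-0.22]],"angular":[[0,0,0],[0,0,0],[0,0,0],[0,0,0],[0,0,0],[0,0,0],[0,0,0],[0,0,0],[0,0,0],[0,0,0],[0,0,0],[0,0,0],[0,0,0]],"gripper":[-1,-1,-1,-1,-1,-1,-1,-1,-1,-1,-1,-1,-1]}'
python3 - <<'E'
from h import *
s=snap('wrist','w2');P=cloud(s);print(bot.state()['ee_pos'])
h=hsvmask(s,(0,150,100),(8,255,255));n,l,st,ce=cv2.connectedComponentsWithStats(h)
for i in range(1,n):
    if st[i,4]>20: print('red',ce[i].round(1),st[i,4],atz(s,ce[i],95).round(1))
print(eyes.pinpoint('wrist','sled')[:2])
for d in eyes.pinpoint('wrist','sled')[:2]: print(atz(s,d['position'],10))
hsv=cv2.cvtColor(s['img'],cv2.COLOR_RGB2HSV)
m=((hsv[...,1]<40)&(hsv[...,2]>190)&(P[...,0]<650)&(P[...,0]>520)&(P[...,1]<180)&(P[...,1]>20)).astype('uint8')
n,l,st,ce=cv2.connectedComponentsWithStats(m)
for i in range(1,n):
    if st[i,4]>50: print(st[i],ce[i],atz(s,ce[i],18))
for k,v in discs(s).items():print(k,v)
E
```

```text
clock: 9.07
ee_pos: [468.0, 99.9, 236.3]
tool_rot: [0.002, 0.0, 1.0, 0.0]
wrist_force: [-0.5, 1.0, -0.7]
finger_gap: 1.0
grip_force: 0.0
[466.92883054  99.83906963 234.77294857]
red [258.5 176.7] 279 [466.6 103.3  95. ]
[{'position': [257.0, 235.4], 'confidence': 0.81}]
[584.44795773 101.64235877  10.        ]
[ 200  208   93   60 4647] [248.21992683 238.55885518] [585.40032904  88.50026422  18.        ]
blue (array([468.3, 284.4,  11. ]), array([389.4, 160.7]), 1478, 'diam~64')
copper (array([389.6, 313.1,  11. ]), array([421.5, 100.6]), 2401, 'diam~76')
yellow (array([568.4, 401.7,  11. ]), array([457.1, 226.1]), 689, 'diam~52')
white (array([581.1, 291.3,  11. ]), array([382.1, 233.7]), 410, 'diam~39')
```

View pics/w2.png

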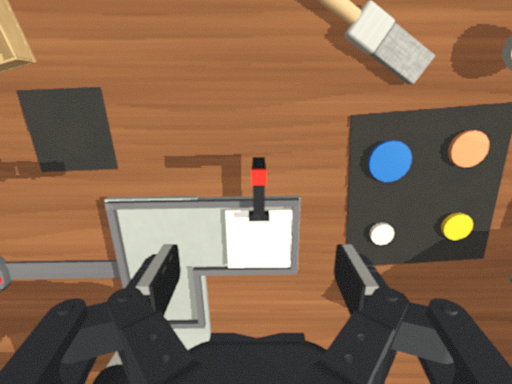

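```bash
python3 -m crank '{"dp":[[-0.002,0.05,0],[-0.002,0.1,0],[-0.002,0.15,0.03],[-0.002,0.2,0.08],[-0.002,0.232,0.13],[-0.002,0.232,0.17],[-0.002,0.232,0.206],[-0.002,0.232,0.206],[-0.002,0.232,0.206],[-0.002,0.232,0.206]],"angular":[[0,0,0],[0,0,0],[0,0,0],[0,0,0],[0,0,0],[0,0,0],[0,0,0],[0,0,0],[0,0,0],[0,0,0]],"gripper":[-1,-1,-0.55,-0.55,-0.55,-0.55,-0.55,-0.55,-0.55,-0.55]}'
cat >> h.py <<'E'
def disc(s,col,z,near,r=45):
    """fit ellipse to coloured blob near a world point; centre at height z"""
    P=cloud(s);m=hsvmask(s,*COL[col])>0
    m&=np.hypot(P[...,0]-near[0],P[...,1]-near[1])<r
    m=cv2.morphologyEx(m.astype('uint8'),cv2.MORPH_OPEN,np.ones((3,3)))
    n,l,st,ce=cv2.connectedComponentsWithStats(m)
    i=1+np.argmax(st[1:,4]);c,_=cv2.findContours((l==i).astype('uint8'),cv2.RETR_EXTERNAL,cv2.CHAIN_APPROX_NONE)
    pts=np.array([atz(s,p[0],z)[:2] for p in max(c,key=len)],'float32')
    (x,y),rr=cv2.minEnclosingCircle(pts);e=cv2.fitEllipse(pts)
    return np.round([x,y,2*rr],1),np.round(e[0],1),np.round(e[1],1),np.round(np.median(P[l==i][:,2]),1)
E
python3 - <<'E'
from h import *
s=snap('wrist','w3');st=bot.state();print(st['ee_pos'],st['finger_gap'])
for c,n in [('blue',(468,285)),('copper',(451,392)),('yellow',(568,404)),('white',(581,292))]:
    try:print(c,disc(s,c,11,n))
    except Exception as e:print(c,e)
E
```

```text
clock: 10.05
ee_pos: [468.9, 285.3, 70.9]
tool_rot: [0.0, 0.001, 1.0, 0.0]
wrist_force: [0.7, 0.2, 0.9]
finger_gap: 0.778
grip_force: 0.0
[469.80713069 285.51505819  71.75130436] 0.7797369901011738
blue (array([468.9, 285.4,  59.8]), array([469. , 285.4]), array([57.8, 58.9]), np.float64(11.2))
copper (array([433. , 376.8,  17.5]), array([432.5, 376.5]), array([ 4.7, 15.9]), np.float64(9.5))
yellow (array([549.3, 400.8,  19.8]), array([548.3, 402.5]), array([ 7.6, 21.1]), np.float64(7.8))
white (array([580. , 292.2,  39.8]), array([580.1, 292. ]), array([33.5, 39.3]), np.float64(10.9))
```

View pics/w3.png

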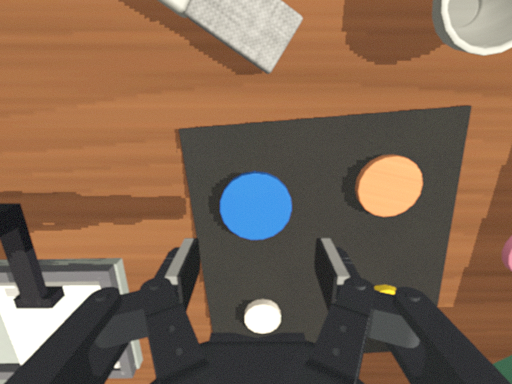

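The wrist view shows the blue disc at (256,206), centred between the fingertips at (190,245) and (327,245).

```bash
python3 - <<'E'
from h import *
s=snap('wrist');P=cloud(s);z=bot.state()['ee_pos'][2]
m=(abs(P[...,0]-469)<25)&(abs(P[...,1]-285)<60)&(P[...,2]>35)
Q=P[m];print(z,len(Q),np.percentile(Q[:,2],[0,1,2,5,10]),Q[Q[:,2]<np.percentile(Q[:,2],5)].mean(0))
E
python3 -m crank '{"dp":[[0,0,0.02],[0,0,0.04],[0,0,0.05],[0,0,0.06],[0,0,0.068],[0,0,0.073],[0,0,0.073]],"angular":[[0,0,0],[0,0,0],[0,0,0],[0,0,0],[0,0,0],[0,0,0],[0,0,0]],"gripper":[-0.55,-0.55,-0.55,-0.55,-0.55,-0.55,-0.55]}'
python3 - <<'E'
from h import *
s=snap('wrist');P=cloud(s);z=bot.state()['ee_pos'][2]
m=(abs(P[...,0]-469)<25)&(abs(P[...,1]-285)<60)&(abs(P[...,1]-285)>31)&(P[...,2]>6)
Q=P[m];print(z,len(Q),np.percentile(Q[:,2],[0,1,2,5,10]))
E
```

```text
72.10076611320271 29814 [ 77.98238906  85.71031581  89.8689995   99.9855428  114.06335079] [465.16330781 286.6867144   91.24710324]
clock: 10.73
ee_pos: [468.4, 285.4, 11.0]
tool_rot: [-0.0, 0.0, 1.0, -0.0]
wrist_force: [-0.0, -0.8, 0.2]
finger_gap: 0.774
grip_force: 0.0
11.389253275236818 17959 [16.85678377 22.98302953 25.95793858 32.88827742 42.57037173]
```

```bash
python3 -m crank '{"dp":[[0,0,0.005],[0,0,0.01],[0,0,0.0145],[0,0,0.0145],[0,0,0.0145],[0,0,0.0145],[0,0,0.0145],[0,0,0.0145],[0,0,0.0145]],"angular":[[0,0,0],[0,0,0],[0,0,0],[0,0,0],[0,0,0],[0,0,0],[0,0,0],[0,0,0],[0,0,0]],"gripper":[-0.55,-0.55,-0.55,-0.55,1,1,1,1,1]}' 50
```

```text
clock: 11.53
ee_pos: [468.3, 285.5, 0.0]
tool_rot: [-0.0, 0.0, 1.0, -0.0]
wrist_force: [-2.6, -1.0, 6.1]
finger_gap: 0.65
grip_force: 52.2
```

```bash
python3 -m crank '{"dp":[[0,0,-0.01],[0,0,-0.03],[0,0,-0.07],[0,0,-0.11],[0,0,-0.15],[0,0,-0.15],[0,0,-0.15]],"angular":[[0,0,0],[0,0,0],[0,0,0],[0,0,0],[0,0,0],[0,0,0],[0,0,0]],"gripper":[1,1,1,1,1,1,1]}'
cat >> h.py <<'E'
def sled(s):
    P=cloud(s);hsv=cv2.cvtColor(s['img'],cv2.COLOR_RGB2HSV)
    m=((hsv[...,1]<45)&(hsv[...,2]>185)&(P[...,0]<650)&(P[...,0]>520)&(P[...,1]<165)&(P[...,1]>40)).astype('uint8')
    n,l,st,ce=cv2.connectedComponentsWithStats(m)
    i=1+np.argmax(st[1:,4]);c,_=cv2.findContours((l==i).astype('uint8'),cv2.RETR_EXTERNAL,cv2.CHAIN_APPROX_NONE)
    pts=np.array([atz(s,p[0],18)[:2] for p in max(c,key=len)],'float32')
    return cv2.minAreaRect(pts),pts.min(0),pts.max(0)
E
python3 - <<'E'
from h import *
st=bot.state();print(st['ee_pos'],st['finger_gap'],st['grip_force'])
for c in ['top','side','wrist']:
    s=snap(c,c+'4')
    try:
        print(c,sled(s))
        P=cloud(s);h=hsvmask(s,(0,120,80),(8,255,255))>0
        m=h&(np.hypot(P[...,0]-466,P[...,1]-103)<25)
        v,u=np.nonzero(m);print(m.sum(),atz(s,(u.mean(),v.mean()),95))
    except Exception as e: print(c,e)
t=cv2.imread('pics/top4.png')[150:240,130:270];w=cv2.imread('pics/wrist4.png')
cv2.imwrite('pics/c4.png',np.vstack([cv2.resize(t,(512,330)),w[130:,:]]))
E
```

```text
clock: 12.12
ee_pos: [470.0, 286.2, 121.9]
tool_rot: [0.002, 0.0, 1.0, 0.001]
wrist_force: [0.0, -0.2, -0.9]
finger_gap: 0.65
grip_force: 53.0
[469.97761584 286.18821733 121.90444476] 0.6497174587039655 53.04726541042328
top (((584.0636596679688, 95.76336669921875), (112.65190124511719, 96.2905044555664), 88.92003631591797), array([534.8653  ,  40.025597], dtype=float32), array([633.2619 , 151.80481], dtype=float32))
41 [464.9286244  103.66334278  95.        ]
side (((587.10986328125, 99.37725830078125), (97.77049255371094, 98.23239135742188), 0.16763824224472046), array([538.11707 ,  50.238663], dtype=float32), array([635.93036, 148.5455 ], dtype=float32))
2 [448.79633633 215.71308207  95.        ]
wrist (((586.7667236328125, 99.28874206542969), (105.59996795654297, 100.15166473388672), 89.49491119384766), array([536.2819  ,  46.650948], dtype=float32), array([636.4727 , 152.24388], dtype=float32))
159 [467.23819233 114.36470608  95.        ]
```

View pics/c4.png

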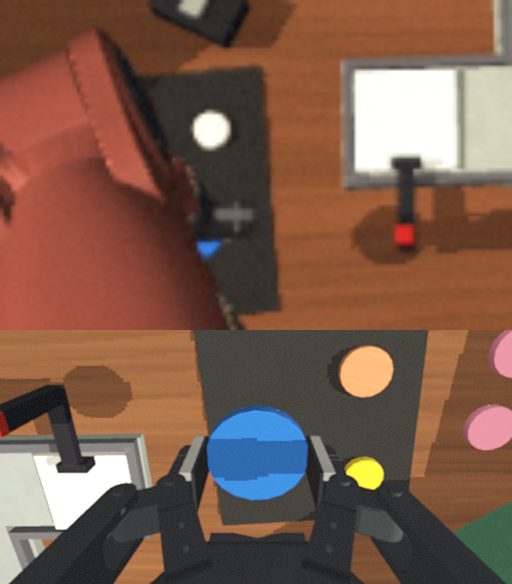

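```bash
python3 -m crank '{"dp":[[-0.03,-0.05,0],[-0.06,-0.1,0],[-0.1,-0.15,0],[-0.13,-0.2,0],[-0.146,-0.23,0],[-0.146,-0.23,0],[-0.146,-0.23,0.04],[-0.146,-0.23,0.08],[-0.146,-0.23,0.11],[-0.146,-0.23,0.12],[-0.146,-0.23,0.12],[-0.146,-0.23,0.12],[-0.146,-0.23,0.12]],"angular":[[0,0,0],[0,0,0],[0,0,0],[0,0,0],[0,0,0],[0,0,0],[0,0,0],[0,0,0],[0,0,0],[0,0,0],[0,0,0],[0,0,0],[0,0,0]],"gripper":[1,1,1,1,1,1,1,1,1,1,1,1,1]}'
python3 - <<'E'
from h import *
st=bot.state();print(st['ee_pos'],st['finger_gap'])
s=snap('wrist','w5');print(disc(s,'blue',32,st['ee_pos']))
E
```

```text
clock: 13.35
ee_pos: [586.1, 101.7, 25.0]
tool_rot: [0.001, 0.0, 1.0, 0.0]
wrist_force: [1.6, -0.5, -0.5]
finger_gap: 0.647
grip_force: 53.2
[586.09596782 101.70753047  24.9833044 ] 0.6469510426934626
(array([588.5, 103.4,  60.4]), array([588.5, 103.3]), array([58. , 59.4]), np.float64(36.1))
```

View pics/w5.png

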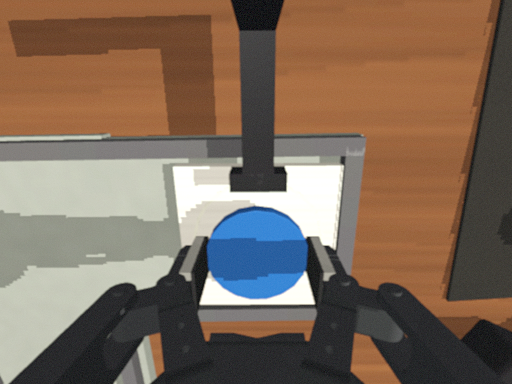

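The blue disc, held at (257,252), is in line with the riser at (258,180). The plate spans rows 165 to 305.

```bash
python3 - <<'E'
from h import *
s=snap('wrist')
for px,z in [((205,166),18),((245,305.5),18),((230,189),34),((286,189),34),((258,180),34)]: print(px,atz(s,px,z).round(1))
E
python3 -m crank '{"dp":[[0,0,0.005],[0,0,0.009],[0,0,0.012],[0,0,0.012]],"angular":[[0,0,0],[0,0,0],[0,0,0],[0,0,0]],"gripper":[1,1,1,1]}'
```

```text
(205, 166) [539.7  74.   18. ]
(245, 305.5) [637.4  95.2  18. ]
(230, 189) [548.   89.3  34. ]
(286, 189) [548.  118.4  34. ]
(258, 180) [543.1 103.9  34. ]
clock: 13.78
ee_pos: [585.4, 101.5, 15.0]
tool_rot: [0.0, 0.0, 1.0, 0.0]
wrist_force: [-2.1, -0.3, 11.0]
finger_gap: 0.645
grip_force: 54.3
```

```bash
python3 -m crank '{"dp":[[0,0,0],[0,0,0],[0,0,0],[0,0,-0.01],[0,0,-0.05],[0,0,-0.1],[0.02,0.04,-0.12],[0.04,0.09,-0.12],[0.064,0.14,-0.12],[0.087,0.19,-0.12],[0.11,0.24,-0.12],[0.133,0.29,-0.12],[0.156,0.34,-0.11],[0.168,0.363,-0.09],[0.168,0.363,-0.071],[0.168,0.363,-0.071],[0.168,0.363,-0.071]],"angular":[[0,0,0],[0,0,0],[0,0,0],[0,0,0],[0,0,0],[0,0,0],[0,0,0],[0,0,0],[0,0,0],[0,0,0],[0,0,0],[0,0,0],[0,0,0],[0,0,0],[0,0,0],[0,0,0],[0,0,0]],"gripper":[-0.5,-0.5,-0.5,-0.5,-0.5,-0.5,-0.5,-0.5,-0.4,-0.4,-0.4,-0.4,-0.4,-0.4,-0.4,-0.4,-0.4]}'
python3 - <<'E'
from h import *
st=bot.state();print(st['ee_pos'],st['finger_gap'])
s=snap('wrist','w6');
for c,n in [('copper',(451,392)),('yellow',(568,404))]: print(c,disc(s,c,11,n))
for c in ['side','top']:
    s=snap(c,c+'6');print(c,disc(s,'blue',26,(587,102)))
    P=cloud(s);m=hsvmask(s,(0,0,185),(180,45,255))>0;m|=hsvmask(s,*COL['blue'])>0
    m&=(P[...,0]<645)&(P[...,0]>525)&(P[...,1]<160)&(P[...,1]>45);m=m.astype('uint8')
    n,l,st,ce=cv2.connectedComponentsWithStats(m);i=1+np.argmax(st[1:,4])
    v,u=np.nonzero(l==i);print('sled',np.mean([atz(s,p,18) for p in zip(u,v)],0).round(1))
E
```

```text
clock: 15.2
ee_pos: [450.3, 391.5, 70.8]
tool_rot: [-0.001, 0.0, 1.0, -0.001]
wrist_force: [1.0, -0.9, 0.8]
finger_gap: 0.704
grip_force: 0.0
[450.3467234  391.54350334  70.75734563] 0.7037384519091584
copper (array([428.1, 398.2,   6. ]), array([428. , 398.2]), array([2.2, 6.6]), np.float64(7.5))
yellow (array([566.6, 403.1,  47.4]), array([564.8, 403.1]), array([40.9, 44.8]), np.float64(10.9))
side (array([586.7, 105.1,  55.6]), array([585.8, 105.3]), array([48.2, 53.3]), np.float64(26.3))
sled [590.  104.2  18. ]
top (array([584.8, 103.5,  53.9]), array([585.3, 102.9]), array([49.4, 51.2]), np.float64(26.4))
sled [585.4 101.7  18. ]
```

```bash
python3 - <<'E'
import re
t=open('h.py').read().replace("copper=((5,80,150),(14,220,255))","copper=((4,70,90),(19,220,255))");open('h.py','w').write(t)
from h import *
s=snap('wrist');print(cv2.cvtColor(s['img'],cv2.COLOR_RGB2HSV)[[205,206,190],[256,250,256]],proj(s,(451,392,11)))
print(disc(s,'copper',11,(451,392),40))
E
```

```text
[[ 15 121 255]
 [ 16 123 255]
 [ 16 126 255]] (np.float64(255.63811040920214), np.float64(204.8313939607817))
(array([451.6, 391.4,  53.2]), array([451.6, 391.3]), array([50.9, 52.3]), np.float64(11.1))
```

View pics/w6.png

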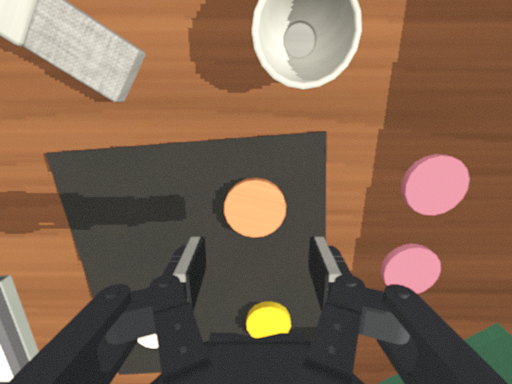

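```bash
python3 -m crank '{"dp":[[-0.001,0,0.03],[-0.001,0,0.06],[-0.001,0,0.075],[-0.001,0,0.082],[-0.001,0,0.087],[-0.001,0,0.087],[-0.001,0,0.087],[-0.001,0,0.087],[-0.001,0,0.087],[-0.001,0,0.087],[-0.001,0,0.087],[-0.001,0,0.087],[-0.001,0,0.08],[-0.001,0,0.06],[-0.001,0,0.02],[-0.001,0,-0.02],[-0.001,0,-0.06],[-0.001,0,-0.06],[-0.001,0,-0.06]],"angular":[[0,0,0],[0,0,0],[0,0,0],[0,0,0],[0,0,0],[0,0,0],[0,0,0],[0,0,0],[0,0,0],[0,0,0],[0,0,0],[0,0,0],[0,0,0],[0,0,0],[0,0,0],[0,0,0],[0,0,0],[0,0,0],[0,0,0]],"gripper":[-0.4,-0.4,-0.4,-0.4,-0.4,-0.4,1,1,1,1,1,1,1,1,1,1,1,1,1]}'
```

```text
clock: 16.98
ee_pos: [453.1, 392.9, 121.3]
tool_rot: [0.002, 0.0, 1.0, 0.001]
wrist_force: [0.9, -0.7, -1.0]
finger_gap: 0.55
grip_force: 51.6
```

```bash
python3 -m crank '{"dp":[[-0.021,-0.045,0],[-0.042,-0.09,0],[-0.063,-0.135,0],[-0.083,-0.18,0],[-0.104,-0.225,0],[-0.125,-0.27,0],[-0.145,-0.315,0],[-0.167,-0.363,0],[-0.167,-0.363,0.02],[-0.167,-0.363,0.06],[-0.167,-0.363,0.09],[-0.167,-0.363,0.105],[-0.167,-0.363,0.105],[-0.167,-0.363,0.105]],"angular":[[0,0,0],[0,0,0],[0,0,0],[0,0,0],[0,0,0],[0,0,0],[0,0,0],[0,0,0],[0,0,0],[0,0,0],[0,0,0],[0,0,0],[0,0,0],[0,0,0]],"gripper":[1,1,1,1,1,1,1,1,1,1,1,1,1,1]}'
python3 - <<'E'
from h import *
st=bot.state();print(st['ee_pos'],st['finger_gap'])
s=snap('wrist','w7');print(disc(s,'copper',46,st['ee_pos'],40));print(disc(s,'blue',26,st['ee_pos'],40))
for px,z in [((205,166),18),((245,305.5),18)]: print(px,atz(s,px,z).round(1))
E
```

```text
clock: 18.15
ee_pos: [583.9, 101.4, 33.7]
tool_rot: [-0.001, 0.0, 1.0, -0.0]
wrist_force: [0.4, 0.6, 0.4]
finger_gap: 0.553
grip_force: 51.8
[583.88903305 101.38689993  33.6898474 ] 0.5532435481366139
(array([579.7, 103. ,  49.7]), array([579.9, 103. ]), array([46.7, 49.1]), np.float64(42.0))
(array([576.4, 104.2,  51.6]), array([603. , 101.5]), array([64.2, 88.8]), np.float64(26.0))
(205, 166) [539.2  71.9  18. ]
(245, 305.5) [642.1  94.4  18. ]
```

View pics/w7.png

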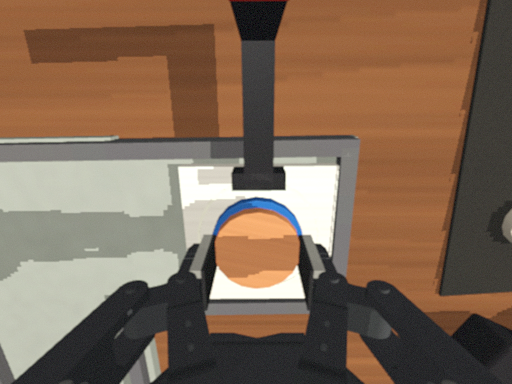

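Copper is held at (257,248), with the blue rim showing just in front of it at (257,199). The columns are aligned.

```bash
python3 - <<'E'
from h import *
s=snap('wrist');P=cloud(s)
for c,z,r in [('blue',26,29),('copper',42,25)]:
    m=hsvmask(s,*COL[c])>0;m&=(np.hypot(P[...,0]-585,P[...,1]-102)<40)
    col=[np.nonzero(m[:,u])[0].min() for u in range(250,265) if m[:,u].any()]
    v=np.median(col)-.5;print(c,v,atz(s,(257,v),z)+[r,0,0])
print(disc(s,'copper',42,(584,102),40)[0])
print('plate', [atz(s,p,18)[0].round(1) for p in [(205,167),(245,301.5)]])
E
python3 -m crank '{"dp":[[0,0,0.005],[0,0,0.01],[0,0,0.013],[0,0,0.013]],"angular":[[0,0,0],[0,0,0],[0,0,0],[0,0,0]],"gripper":[1,1,1,1]}'
```

```text
blue 195.5 [585.59319676 103.16853563  26.        ]
copper 208.5 [583.25193567 103.16496512  42.        ]
[583.8 103.3  51.7]
plate [np.float64(541.2), np.float64(640.8)]
clock: 18.58
ee_pos: [585.7, 101.6, 25.8]
tool_rot: [0.001, 0.0, 1.0, 0.0]
wrist_force: [-3.9, -0.2, 11.3]
finger_gap: 0.556
grip_force: 53.0
```

```bash
python3 -m crank '{"dp":[[0,0,-0.003],[-0.003,0,-0.003],[-0.003,0,0],[-0.003,0,0],[-0.003,0,0],[-0.003,0,0],[-0.003,0,0],[-0.003,0,-0.01],[-0.003,0,-0.05],[-0.003,0,-0.1],[-0.003,0,-0.12],[-0.003,0,-0.12],[-0.003,0,-0.12]],"angular":[[0,0,0],[0,0,0],[0,0,0],[0,0,0],[0,0,0],[0,0,0],[0,0,0],[0,0,0],[0,0,0],[0,0,0],[0,0,0],[0,0,0],[0,0,0]],"gripper":[1,1,1,1,-0.4,-0.4,-0.4,-0.4,-0.4,-0.4,-0.4,-0.4,-0.4]}'
cat > st.py <<'E'
from h import *
def stack(s,cols,c0=(586,102)):
    P=cloud(s);d=dict(blue=58,copper=50,yellow=42,white=34);z=18
    m0=hsvmask(s,(0,0,175),(180,50,255))>0
    for c in cols:
        m0|=hsvmask(s,*COL[c])>0
    m0&=(abs(P[...,0]-c0[0])<53)&(abs(P[...,1]-c0[1])<53)&(P[...,2]>13)&(P[...,2]<60)
    m0=cv2.morphologyEx(m0.astype('uint8'),cv2.MORPH_OPEN,np.ones((3,3)))
    q=P[m0>0];q=q[q[:,2]<22];print('plate extents cloud',np.percentile(q,[.5,99.5],axis=0).round(1)[:,:2].tolist(),'centre',((np.percentile(q,.5,axis=0)+np.percentile(q,99.5,axis=0))/2).round(1)[:2])
    for i,c in enumerate(cols):
        z=26+8*i;m=hsvmask(s,*COL[c])>0
        m&=(np.hypot(P[...,0]-c0[0],P[...,1]-c0[1])<35)&(abs(P[...,2]-z)<5)
        # outer edge points of the blob (union with all smaller ones above) -> circle fit with known radius
        mm=m.copy()
        n,l,stt,_=cv2.connectedComponentsWithStats(m.astype('uint8'));k=1+np.argmax(stt[1:,4])
        cn,_=cv2.findContours((l==k).astype('uint8'),cv2.RETR_EXTERNAL,cv2.CHAIN_APPROX_NONE)
        pts=np.array([atz(s,p[0],z)[:2] for p in max(cn,key=len)])
        ctr=np.array(c0,float)
        from scipy.optimize import least_squares
        f=lambda x:np.hypot(*(pts-x).T)-d[c]/2
        r=least_squares(f,ctr,loss='cauchy',f_scale=.7);print(c,r.x.round(1),'med |res|',np.median(abs(r.fun)).round(2),'z',np.median(P[l==k][:,2]).round(1))
E
python3 - <<'E'
from st import *
print(bot.state()['ee_pos'])
s=snap('wrist','w8');stack(s,['blue','copper'])
E
```

```text
clock: 19.67
ee_pos: [588.4, 101.5, 121.9]
tool_rot: [0.001, 0.0, 1.0, 0.0]
wrist_force: [-0.2, 0.3, -0.6]
finger_gap: 0.699
grip_force: 0.0
[588.380473   101.47324585 121.94883658]
plate extents cloud [[539.3, 56.0], [636.9, 152.4]] centre [588.1 104.2]
blue [592.2 103.6] med |res| 1.33 z 26.1
copper [587.7 103.1] med |res| 0.71 z 34.2
```

View pics/w8.png

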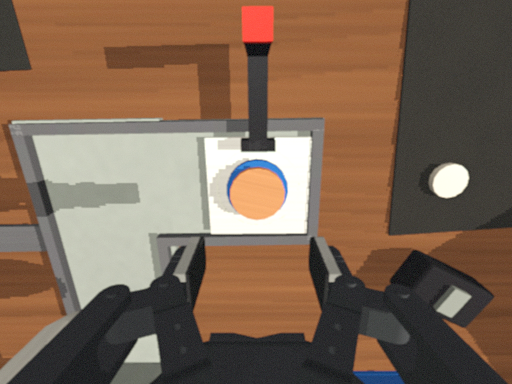

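The stack looks centred: copper at (257,193), the blue rim just visible around it, and plate columns 206 to 312.

```bash
python3 -m crank '{"dp":[[0.003,0.045,0],[0.006,0.09,0],[0.01,0.135,0],[0.013,0.18,0],[0.016,0.225,0],[0.02,0.27,0],[0.023,0.315,0],[0.026,0.36,0],[0.026,0.3775,0.03],[0.026,0.3775,0.0625],[0.026,0.3775,0.0625],[0.026,0.3775,0.0625]],"angular":[[0,0,0],[0,0,0],[0,0,0],[0,0,0],[0,0,0],[0,0,0],[0,0,0],[0,0,0],[0,0,0],[0,0,0],[0,0,0],[0,0,0]],"gripper":[-0.4,-0.4,-0.4,-0.4,-0.2,-0.2,-0.2,-0.2,-0.2,-0.2,-0.2,-0.2]}'
python3 - <<'E'
from h import *
st=bot.state();print(st['ee_pos'],st['finger_gap'])
s=snap('wrist','w9');print(disc(s,'yellow',11,(568,403),40))
s=snap('top');print({k:v[0] for k,v in discs(s).items()})
E
```

```text
clock: 20.72
ee_pos: [564.9, 402.3, 68.0]
tool_rot: [-0.002, 0.0, 1.0, -0.001]
wrist_force: [0.1, -0.4, 0.6]
finger_gap: 0.601
grip_force: 0.0
[564.9407108  402.29606305  67.96715983] 0.6011063200772586
(array([569.5, 403.7,  44.5]), array([569.6, 403.6]), array([42.3, 43.7]), np.float64(11.1))
{'copper': array([602.7, 564.8,  11. ]), 'yellow': array([560.7, 402.1,  11. ]), 'white': array([588.2, 292.3,  11. ])}
```

```bash
python3 -m crank '{"dp":[[-0.003,0.001,0],[-0.003,0.001,0.02],[-0.003,0.001,0.02]],"angular":[[0,0,0],[0,0,0],[0,0,0]],"gripper":[-0.2,-0.2,-0.2]}'
python3 - <<'E'
from h import *
for i in range(2):
    s=snap('wrist');print(bot.state()['ee_pos'],np.round(s['position']-bot.state()['ee_pos'],1),disc(s,'yellow',11,(568,403),40))
E
```

```text
clock: 21.07
ee_pos: [569.5, 403.5, 54.0]
tool_rot: [-0.0, 0.001, 1.0, -0.0]
wrist_force: [-0.7, -0.6, -0.9]
finger_gap: 0.603
grip_force: 0.0
[569.35343975 403.49612898  54.59232402] [-83.2   1.7 142.2] (array([569.7, 403.6,  44.7]), array([569.6, 403.5]), array([41.9, 43.6]), np.float64(11.1))
[569.64856024 403.8023201   55.23253687] [-83.6   1.5 142.3] (array([569.6, 403.7,  44.5]), array([569.6, 403.6]), array([42.2, 43.8]), np.float64(11.1))
```

```bash
python3 -m crank '{"dp":[[0,0,0.03],[0,0,0.05],[0,0,0.06],[0,0,0.065],[0,0,0.065],[0,0,0.065],[0,0,0.065],[0,0,0.065],[0,0,0.065],[0,0,0.065],[0,0,0.065],[0,0,0.06],[0,0,0.04],[0,0,0],[0,0,-0.04],[0,0,-0.082],[0,0,-0.082],[0,0,-0.082]],"angular":[[0,0,0],[0,0,0],[0,0,0],[0,0,0],[0,0,0],[0,0,0],[0,0,0],[0,0,0],[0,0,0],[0,0,0],[0,0,0],[0,0,0],[0,0,0],[0,0,0],[0,0,0],[0,0,0],[0,0,0],[0,0,0]],"gripper":[-0.2,-0.2,-0.2,-0.2,-0.2,1,1,1,1,1,1,1,1,1,1,1,1,1]}'
```

```text
clock: 22.67
ee_pos: [570.8, 405.1, 123.0]
tool_rot: [0.002, 0.0, 1.0, 0.001]
wrist_force: [-0.4, -0.5, -1.4]
finger_gap: 0.461
grip_force: 50.3
```

```bash
python3 -m crank '{"dp":[[-0.003,-0.045,0],[-0.006,-0.09,0],[-0.009,-0.135,0],[-0.012,-0.18,0],[-0.015,-0.225,0],[-0.018,-0.27,0],[-0.021,-0.315,0],[-0.023,-0.36,0],[-0.023,-0.3775,0],[-0.023,-0.3775,0.03],[-0.023,-0.3775,0.07],[-0.023,-0.3775,0.09],[-0.023,-0.3775,0.095],[-0.023,-0.3775,0.095],[-0.023,-0.3775,0.095]],"angular":[[0,0,0],[0,0,0],[0,0,0],[0,0,0],[0,0,0],[0,0,0],[0,0,0],[0,0,0],[0,0,0],[0,0,0],[0,0,0],[0,0,0],[0,0,0],[0,0,0],[0,0,0]],"gripper":[1,1,1,1,1,1,1,1,1,1,1,1,1,1,1]}'
python3 - <<'E'
from h import *
st=bot.state();print(st['ee_pos'],st['finger_gap'])
s=snap('wrist','w10');P=cloud(s);print(disc(s,'yellow',53,(588,102),40))
for c,z,r in [('blue',26,29),('copper',34,25),('yellow',53,21)]:
    m=hsvmask(s,*COL[c])>0;m&=(np.hypot(P[...,0]-585,P[...,1]-102)<40)
    col=[np.nonzero(m[:,u])[0].min() for u in range(250,265) if m[:,u].any()]
    v=np.median(col)-.5;print(c,v,(atz(s,(257,v),z)+[r,0,0]).round(1))
E
```

```text
clock: 23.92
ee_pos: [587.6, 102.6, 44.4]
tool_rot: [-0.0, 0.0, 1.0, 0.0]
wrist_force: [0.2, 0.9, -0.9]
finger_gap: 0.459
grip_force: 50.4
[587.62402037 102.55247337  44.40230453] 0.45935934206388074
(array([585.4, 103.8,  42.8]), array([585.3, 104.1]), array([39.6, 42.3]), np.float64(51.5))
blue 186.5 [585.8 104.2  26. ]
copper 198.5 [586.8 104.2  34. ]
yellow 214.5 [584.9 104.2  53. ]
```

```bash
python3 -m crank '{"dp":[[0,0,0.005],[0,0,0.01],[0,0,0.013],[0,0,0.013],[0,0,0.013],[0,0,0.013],[0,0,0.013],[0,0,0.013],[0,0,0.005],[0,0,-0.03],[0,0,-0.07],[0,0,-0.095],[0,0,-0.095],[0,0,-0.095]],"angular":[[0,0,0],[0,0,0],[0,0,0],[0,0,0],[0,0,0],[0,0,0],[0,0,0],[0,0,0],[0,0,0],[0,0,0],[0,0,0],[0,0,0],[0,0,0],[0,0,0]],"gripper":[1,1,1,1,-0.2,-0.2,-0.2,-0.2,-0.2,-0.2,-0.2,-0.2,-0.2,-0.2]}'
python3 - <<'E'
from st import *
print(bot.state()['ee_pos'])
s=snap('wrist','w11');stack(s,['blue','copper','yellow']);P=cloud(s)
for c,z,r in [('blue',26,29),('copper',34,25),('yellow',42,21)]:
    m=hsvmask(s,*COL[c])>0;m&=(np.hypot(P[...,0]-585,P[...,1]-102)<40)
    col=[np.nonzero(m[:,u])[0].min() for u in range(250,265) if m[:,u].any()]
    v=np.median(col)-.5;print(c,v,(atz(s,(257,v),z)+[r,0,0]).round(1))
E
```

```text
clock: 25.13
ee_pos: [588.5, 102.3, 121.7]
tool_rot: [0.001, 0.0, 1.0, 0.0]
wrist_force: [-0.5, 0.4, -0.1]
finger_gap: 0.598
grip_force: 0.0
[588.5201454  102.28377109 121.65883898]
plate extents cloud [[539.3, 56.0], [637.0, 152.5]] centre [588.2 104.2]
blue [587.8 102.3] med |res| 1.93 z 26.2
copper [588.5 103.8] med |res| 1.56 z 34.2
yellow [587.6 103.6] med |res| 0.65 z 42.2
blue 159.5 [586.9 104.   26. ]
copper 167.5 [588.2 104.   34. ]
yellow 173.5 [587.4 104.   42. ]
```

```bash
python3 -m crank '{"dp":[[0.003,0.045,0],[0.005,0.09,0],[0.007,0.135,0],[0.01,0.18,0],[0.01,0.225,0],[0.01,0.2375,0],[0.01,0.2375,0.04],[0.01,0.2375,0.075],[0.01,0.2375,0.082],[0.01,0.2375,0.082],[0.01,0.2375,0.082],[0.01,0.2375,0.082]],"angular":[[0,0,0],[0,0,0],[0,0,0],[0,0,0],[0,0,0],[0,0,0],[0,0,0],[0,0,0],[0,0,0],[0,0,0],[0,0,0],[0,0,0]],"gripper":[-0.2,-0.2,-0.2,-0.2,0,0,0,0,0,0,0,0]}'
python3 - <<'E'
from h import *
for i in range(2):
    s=snap('wrist');print(bot.state()['ee_pos'],disc(s,'white',11,(580,292),35))
E
```

```text
clock: 26.18
ee_pos: [580.7, 292.2, 56.0]
tool_rot: [0.001, 0.001, 1.0, 0.0]
wrist_force: [-0.9, -0.4, 0.4]
finger_gap: 0.503
grip_force: 0.0
[580.89763007 292.24273881  56.20318097] (array([581.4, 291.6,  37. ]), array([581.5, 292. ]), array([34.3, 36.2]), np.float64(11.1))
[580.84644365 292.3212977   56.18190328] (array([581.2, 291.6,  37.1]), array([581.7, 292.1]), array([34.1, 35.8]), np.float64(11.1))
```

```bash
python3 -m crank '{"dp":[[-0.001,0,0.03],[-0.001,0,0.05],[-0.001,0,0.06],[-0.001,0,0.064],[-0.001,0,0.064],[-0.001,0,0.064],[-0.001,0,0.064],[-0.001,0,0.064],[-0.001,0,0.064],[-0.001,0,0.064],[-0.001,0,0.064],[-0.001,0,0.06],[-0.001,0,0.04],[-0.001,0,0],[-0.001,0,-0.04],[-0.001,0,-0.082],[-0.001,0,-0.082],[-0.001,0,-0.082]],"angular":[[0,0,0],[0,0,0],[0,0,0],[0,0,0],[0,0,0],[0,0,0],[0,0,0],[0,0,0],[0,0,0],[0,0,0],[0,0,0],[0,0,0],[0,0,0],[0,0,0],[0,0,0],[0,0,0],[0,0,0],[0,0,0]],"gripper":[0,0,0,0,0,1,1,1,1,1,1,1,1,1,1,1,1,1]}'
```

```text
clock: 27.78
ee_pos: [582.0, 292.8, 122.7]
tool_rot: [0.002, 0.0, 1.0, 0.001]
wrist_force: [-0.3, -0.4, -0.6]
finger_gap: 0.362
grip_force: 49.6
```

```bash
python3 -m crank '{"dp":[[-0.002,-0.045,0],[-0.004,-0.09,0],[-0.006,-0.135,0],[-0.009,-0.18,0],[-0.009,-0.22,0],[-0.009,-0.2375,0],[-0.009,-0.2375,0],[-0.009,-0.2375,0.03],[-0.009,-0.2375,0.06],[-0.009,-0.2375,0.08],[-0.009,-0.2375,0.084],[-0.009,-0.2375,0.084],[-0.009,-0.2375,0.084]],"angular":[[0,0,0],[0,0,0],[0,0,0],[0,0,0],[0,0,0],[0,0,0],[0,0,0],[0,0,0],[0,0,0],[0,0,0],[0,0,0],[0,0,0],[0,0,0]],"gripper":[1,1,1,1,1,1,1,1,1,1,1,1,1]}'
python3 - <<'E'
from h import *
st=bot.state();print(st['ee_pos'],st['finger_gap'])
s=snap('wrist','w12');P=cloud(s);print(disc(s,'white',60,st['ee_pos'],22))
m=hsvmask(s,*COL['yellow'])>0;print(m.sum())
E
```

```text
clock: 28.87
ee_pos: [587.7, 103.0, 53.2]
tool_rot: [0.0, 0.0, 1.0, 0.0]
wrist_force: [-0.4, -1.0, -0.2]
finger_gap: 0.362
grip_force: 49.6
[587.67261684 102.99227671  53.24478051] 0.36193766918367887
(array([587.7, 104.4,  35.8]), array([588.3, 104.6]), array([31. , 34.8]), np.float64(59.7))
1110
```

View pics/w12.png

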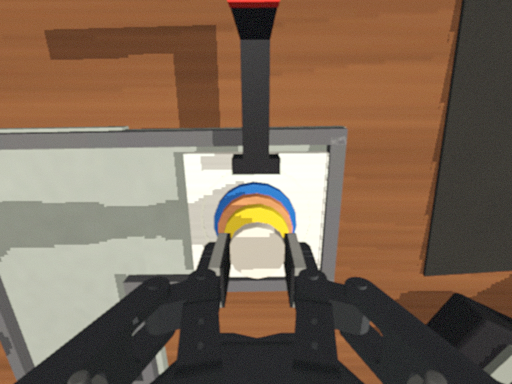

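White is held at (257,250), in line above yellow, copper and blue. I'll lower and release it.

```bash
python3 -m crank '{"dp":[[0,0,0.005],[0,0,0.01],[0,0,0.013],[0,0,0.013],[0,0,0.013],[0,0,0.013],[0,0,0.013],[0,0,0.013],[0,0,0.005],[0,0,-0.03],[0,0,-0.07],[0,0,-0.095],[0,0,-0.095],[0,0,-0.095]],"angular":[[0,0,0],[0,0,0],[0,0,0],[0,0,0],[0,0,0],[0,0,0],[0,0,0],[0,0,0],[0,0,0],[0,0,0],[0,0,0],[0,0,0],[0,0,0],[0,0,0]],"gripper":[1,1,1,1,0,0,0,0,0,0,0,0,0,0]}'
cat > chk.py <<'E'
from st import *
def fronts(s,c0=(587,103)):
    P=cloud(s)
    for c,z,r in [('blue',26,29),('copper',34,25),('yellow',42,21),('white',50,17)]:
        m=hsvmask(s,*COL[c])>0;m&=(np.hypot(P[...,0]-c0[0],P[...,1]-c0[1])<r+8)&(abs(P[...,2]-z)<4)
        if m.sum()<5: print(c,'none');continue
        uc=proj(s,(c0[0],c0[1],z))[0]
        col=[np.nonzero(m[:,u])[0].min() for u in range(int(uc)-6,int(uc)+7) if m[:,u].any()]
        v=np.median(col)-.5;u=np.nonzero(m)[1];y=(atz(s,(u.min()-.5,v),z)[1]+atz(s,(u.max()+.5,v),z)[1])/2
        print(c,(atz(s,(uc,v),z)+[r,0,0]).round(1)[0],'y',y.round(1),'z',np.median(P[m][:,2]).round(1))
E
python3 - <<'E'
from chk import *
print(bot.state()['ee_pos'])
s=snap('wrist','w13');stack(s,['yellow']);fronts(s)
E
```

```text
clock: 30.08
ee_pos: [588.5, 102.3, 130.4]
tool_rot: [0.001, 0.0, 1.0, 0.0]
wrist_force: [0.2, 0.4, -0.5]
finger_gap: 0.5
grip_force: 0.0
[588.53558554 102.2762381  130.44700187]
plate extents cloud [[539.4, 56.0], [637.1, 152.5]] centre [588.2 104.3]Traceback (most recent call last):
  File "<stdin>", line 3, in <module>
  File "st.py", line 15, in stack
    n,l,stt,_=cv2.connectedComponentsWithStats(m.astype('uint8'));k=1+np.argmax(stt[1:,4])
                                                                      ~~~~~~~~~^^^^^^^^^^^
    return _wrapfunc(a, 'argmax', axis=axis, out=out, **kwds)
    return bound(*args, **kwds)
ValueError: attempt to get argmax of an empty sequence
```

```bash
python3 - <<'E'
from chk import *
s=snap('wrist','w13');fronts(s)
P=cloud(s);h=(hsvmask(s,(0,150,80),(8,255,255))>0)&(np.hypot(P[...,0]-467,P[...,1]-102)<25);v,u=np.nonzero(h);print(h.sum(),v.min(),atz(s,(u.mean(),v.mean()),95))
E
python3 -m crank '{"dp":[[0.03,0,0],[0.07,0,0],[0.11,0,0],[0.152,0,0],[0.152,0,0],[0.152,0,0]],"angular":[[0,0,0],[0,0,0],[0,0,0],[0,0,0],[0,0,0],[0,0,0]],"gripper":[-1,-1,-1,-1,-1,-1]}'
python3 - <<'E'
from chk import *
st=bot.state();print(st['ee_pos'])
s=snap('wrist','w14')
P=cloud(s);h=(hsvmask(s,(0,150,80),(8,255,255))>0)&(np.hypot(P[...,0]-467,P[...,1]-102)<25);v,u=np.nonzero(h);print(h.sum(),v.min(),atz(s,(u.mean(),v.mean()),95))
E
```

```text
blue 587.4 y 103.5 z 26.2
copper 588.0 y 103.5 z 34.1
yellow 588.3 y 103.5 z 42.0
white 589.2 y 103.5 z 50.2
1041 12 [467.44394048 103.26547187  95.        ]
clock: 30.68
ee_pos: [463.6, 102.3, 128.1]
tool_rot: [-0.001, 0.0, 1.0, -0.0]
wrist_force: [-0.0, -0.7, -0.5]
finger_gap: 1.004
grip_force: 0.0
[463.58736726 102.3436119  128.06405796]
571 212 [465.74766607 103.24386554  95.        ]
```

```bash
python3 -m crank '{"dp":[[0,0,0.03],[0,0,0.06],[0,0,0.08],[0,0,0.089],[0,0,0.089],[0,0,0.089],[0,0,0.089],[0,0,0.089],[0,0,0.089],[0,0,0.089],[0,0,0.089],[0,0,0.089],[0,0,0.089],[0,0,0.089],[0,0,0.089]],"angular":[[0,0,0],[0,0,0],[0,0,0],[0,0,0],[0,0,0],[0,0,0],[0,0,0],[0,0,0],[0,0,0],[0,0,0],[0,0,0],[0,0,0],[0,0,0],[0,0,0],[0,0,0]],"gripper":[-1,-1,-1,-1,-1,-1,-0.5,0,0.3,0.5,0.6,0.7,1,1,1]}' 50
```

```text
clock: 31.98
ee_pos: [466.0, 102.3, 58.0]
tool_rot: [0.0, 0.0, 1.0, -0.0]
wrist_force: [-1.6, 0.4, 5.2]
finger_gap: 0.174
grip_force: 49.9
```

```bash
python3 -m crank '{"dp":[[0,-0.001,0],[0,-0.003,0],[0,-0.006,0],[0,-0.01,0],[0,-0.015,0],[0,-0.02,0],[0,-0.025,0],[0,-0.03,0],[0,-0.035,0],[0,-0.04,0],[0,-0.045,0],[0,-0.05,0],[0,-0.055,0],[0,-0.06,0],[0,-0.065,0],[0,-0.07,0],[0,-0.075,0],[0,-0.08,0],[0,-0.085,0],[0,-0.09,0]],"angular":[[0,0,0],[0,0,0],[0,0,0],[0,0,0],[0,0,0],[0,0,0],[0,0,0],[0,0,0],[0,0,0],[0,0,0],[0,0,0],[0,0,0],[0,0,0],[0,0,0],[0,0,0],[0,0,0],[0,0,0],[0,0,0],[0,0,0],[0,0,0]],"gripper":[1,1,1,1,1,1,1,1,1,1,1,1,1,1,1,1,1,1,1,1]}'
python3 -m crank '{"dp":[[0,-0.005,0],[0,-0.01,0],[0,-0.015,0],[0,-0.02,0],[0,-0.025,0],[0,-0.03,0],[0,-0.035,0],[0,-0.04,0],[0,-0.045,0],[0,-0.05,0],[0,-0.055,0],[0,-0.06,0],[0,-0.065,0],[0,-0.07,0],[0,-0.075,0],[0,-0.08,0],[0,-0.085,0],[0,-0.09,0],[0,-0.095,0],[0,-0.099,0]],"angular":[[0,0,0],[0,0,0],[0,0,0],[0,0,0],[0,0,0],[0,0,0],[0,0,0],[0,0,0],[0,0,0],[0,0,0],[0,0,0],[0,0,0],[0,0,0],[0,0,0],[0,0,0],[0,0,0],[0,0,0],[0,0,0],[0,0,0],[0,0,0]],"gripper":[1,1,1,1,1,1,1,1,1,1,1,1,1,1,1,1,1,1,1,1]}'
```

```text
clock: 33.65
ee_pos: [466.1, 30.1, 57.9]
tool_rot: [0.0, 0.0, 1.0, 0.0]
wrist_force: [-0.1, 6.8, 6.4]
finger_gap: 0.179
grip_force: 50.1
clock: 35.32
ee_pos: [465.8, -49.1, 57.8]
tool_rot: [0.0, 0.0, 1.0, 0.0]
wrist_force: [0.7, 5.7, 7.2]
finger_gap: 0.18
grip_force: 50.2
```

```bash
python3 - <<'E'
from chk import *
st=bot.state();print(st['ee_pos'],st['finger_gap'],st['wrist_force'])
for c in ['wrist','top','side']:
    s=snap(c,c+'15');print(c)
    try: fronts(s,(586,-51))
    except Exception as e: print(e)
a=cv2.imread('pics/wrist15.png');cv2.imwrite('pics/c15.png',a)
E
```

```text
[465.79450449 -49.0601096   57.83498529] 0.18029846086840687 [0.72350698 5.6668067  7.19528027]
wrist
blue 585.9 y -47.8 z 25.9
copper 585.0 y -48.2 z 31.3
yellow none
white none
top
blue none
copper none
yellow none
white none
side
blue 611.5 y -24.9 z 25.9
copper 608.4 y -31.8 z 33.9
yellow 604.6 y -32.9 z 41.3
white 604.2 y -59.4 z 49.8
```

View pics/c15.png

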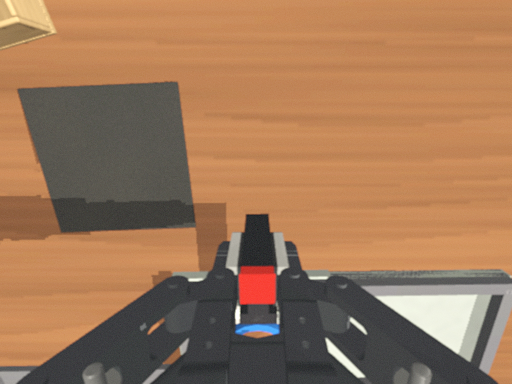

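```bash
python3 -m crank '{"dp":[[0,-0.001,0],[-0.001,-0.001,0],[-0.003,-0.001,0],[-0.006,-0.001,0],[-0.01,-0.001,0],[-0.015,-0.001,0],[-0.02,-0.001,0],[-0.025,-0.001,0],[-0.03,-0.001,0],[-0.035,-0.001,0],[-0.04,-0.001,0],[-0.045,-0.001,0],[-0.05,-0.001,0],[-0.055,-0.001,0],[-0.06,-0.001,0],[-0.065,-0.001,0],[-0.07,-0.001,0],[-0.075,-0.001,0],[-0.08,-0.001,0],[-0.085,-0.001,0]],"angular":[[0,0,0],[0,0,0],[0,0,0],[0,0,0],[0,0,0],[0,0,0],[0,0,0],[0,0,0],[0,0,0],[0,0,0],[0,0,0],[0,0,0],[0,0,0],[0,0,0],[0,0,0],[0,0,0],[0,0,0],[0,0,0],[0,0,0],[0,0,0]],"gripper":[1,1,1,1,1,1,1,1,1,1,1,1,1,1,1,1,1,1,1,1]}'
```

```text
clock: 37.13
ee_pos: [531.2, -50.6, 57.8]
tool_rot: [-0.002, 0.001, 1.0, -0.001]
wrist_force: [-10.6, 0.5, 16.9]
finger_gap: 0.179
grip_force: 51.8
```

```bash
python3 -m crank '{"dp":[[-0.004,0,0],[-0.008,0,0],[-0.012,0,0],[-0.016,0,0],[-0.02,0,0],[-0.024,0,0],[-0.028,0,0],[-0.032,0,0],[-0.036,0,0],[-0.039,0,0],[-0.042,0,0],[-0.044,0,0],[-0.046,0,0],[-0.048,0,0],[-0.049,0,0],[-0.049,0,0]],"angular":[[0,0,0],[0,0,0],[0,0,0],[0,0,0],[0,0,0],[0,0,0],[0,0,0],[0,0,0],[0,0,0],[0,0,0],[0,0,0],[0,0,0],[0,0,0],[0,0,0],[0,0,0],[0,0,0]],"gripper":[1,1,1,1,1,1,1,1,1,1,1,1,1,1,1,1]}'
```

```text
clock: 38.47
ee_pos: [570.8, -50.7, 57.9]
tool_rot: [-0.002, 0.001, 1.0, -0.001]
wrist_force: [-9.4, -0.1, 13.9]
finger_gap: 0.175
grip_force: 51.5
```

```bash
python3 -m crank '{"dp":[[-0.002,0,0],[-0.003,0,0],[-0.005,0,0],[-0.006,0,0],[-0.007,0,0],[-0.007,0,0]],"angular":[[0,0,0],[0,0,0],[0,0,0],[0,0,0],[0,0,0],[0,0,0]],"gripper":[1,1,1,1,1,1]}'
```

```text
clock: 38.97
ee_pos: [576.2, -50.7, 57.9]
tool_rot: [-0.002, 0.001, 1.0, -0.001]
wrist_force: [-9.8, 0.1, 14.9]
finger_gap: 0.181
grip_force: 51.5
```

```bash
python3 -m crank '{"dp":[[-0.001,0,0],[-0.002,0,0],[-0.003,0,0],[-0.003,0,0]],"angular":[[0,0,0],[0,0,0],[0,0,0],[0,0,0]],"gripper":[1,1,1,1]}'
```

```text
clock: 39.3
ee_pos: [576.3, -50.8, 57.9]
tool_rot: [-0.004, 0.001, 1.0, -0.001]
wrist_force: [-20.1, -0.0, 23.9]
finger_gap: 0.178
grip_force: 52.8
```

```bash
python3 -m crank '{"dp":[[0.002,0,0],[0.002,0,0],[0.002,0,0],[0.002,0,0],[0.002,0,0],[0.002,0,0],[0.002,0,0],[0.002,0,0],[0.002,0,-0.02],[0.002,0,-0.07],[0.02,0,-0.12],[0.05,0,-0.17],[0.1,0,-0.22],[0.13,0,-0.24],[0.13,0,-0.24],[0.13,0,-0.24]],"angular":[[0,0,0],[0,0,0],[0,0,0],[0,0,0],[0,0,0],[0,0,0],[0,0,0],[0,0,0],[0,0,0],[0,0,0],[0,0,0],[0,0,0],[0,0,0],[0,0,0],[0,0,0],[0,0,0]],"gripper":[1,1,0.8,0.6,0.3,0,-0.3,-0.6,-1,-1,-1,-1,-1,-1,-1,-1]}'
python3 - <<'E'
from chk import *
st=bot.state();print(st['ee_pos'],st['joint_pos'].round(3))
s=snap('wrist','w16');fronts(s,(696.5,-51.5))
P=cloud(s);h=(hsvmask(s,(0,150,80),(8,255,255))>0)&(np.hypot(P[...,0]-576,P[...,1]+52)<25);v,u=np.nonzero(h);print('handle',h.sum(),atz(s,(u.mean(),v.mean()),95))
for c in ['top','wrist','side']:
    s=snap(c)
    P=cloud(s)
    for n in ['lamp_ball','lamp_pivot']:
        for d in eyes.pinpoint(c,n)[:2]: print(c,n,round(d['confidence'],2),np.round(d['position']),atz(s,d['position'],285 if 'ball' in n else 225).round(1))
    h=(hsvmask(s,(0,120,80),(8,255,255))>0)&(P[...,2]>262)&(P[...,2]<320)&(np.hypot(P[...,0]-560,P[...,1]+258)<30);v,u=np.nonzero(h)
    if len(u): print(c,len(u),P[h].mean(0).round(1),atz(s,(u.mean(),v.mean()),285).round(1))
E
```

```text
clock: 40.63
ee_pos: [476.7, -49.9, 251.9]
tool_rot: [0.002, 0.001, 1.0, -0.001]
wrist_force: [0.9, -0.5, 0.1]
finger_gap: 0.998
grip_force: 0.0
[476.73438703 -49.87745889 251.90661529] [-0.257  0.189 -0.233  1.145 -0.    -0.256]
blue 696.2 y -50.2 z 25.7
copper 697.5 y -49.3 z 33.7
yellow 696.7 y -49.3 z 41.8
white 697.5 y -50.1 z 49.9
handle 164 [576.11405646 -49.48589567  95.        ]
top lamp_ball 0.63 [362. 168.] [ 568. -257.  285.]
top lamp_pivot 0.92 [386. 144.] [ 652.8 -349.9  225. ]
top 44 [ 560.7 -260.4  291.6] [ 562.2 -262.1  285. ]
wrist lamp_pivot 0.41 [253. 305.] [542.3 -51.  225. ]
side lamp_ball 0.77 [250. 122.] [ 571.2 -263.8  285. ]
side lamp_pivot 0.72 [233. 127.] [ 651.7 -354.7  225. ]
side 23 [ 561.4 -256.6  289.6] [ 562.6 -268.3  285. ]
```

View pics/w16.png

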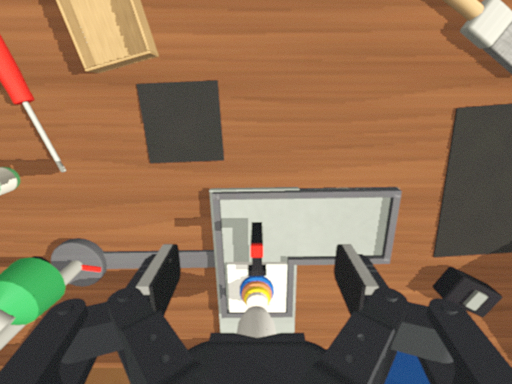

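Home view: the stack sits centred at (257,290) under the objective, and the handle is at (257,240). Now the lamp.

```bash
python3 -m crank '{"dp":[[0,0,-0.04],[0,-0.02,-0.08],[-0.02,-0.06,-0.0975],[-0.04,-0.1,-0.0975],[-0.06,-0.15,-0.0975],[-0.08,-0.2,-0.0975],[-0.1054,-0.24,-0.0975],[-0.1054,-0.261,-0.0975],[-0.1054,-0.261,-0.0975],[-0.1054,-0.261,-0.0975],[-0.1054,-0.261,-0.0975],[-0.1054,-0.261,-0.0975]],"angular":[[0,0,0.05],[0,0,0.1],[0,0,0.15],[0,0,0.2],[0,0,0.25],[0,0,0.3],[0,0,0.35],[0,0,0.384],[0,0,0.384],[0,0,0.384],[0,0,0.384],[0,0,0.384]],"gripper":[-1,-1,-1,-1,-1,-1,-1,-1,-1,-1,-1,-1]}'
cat > lamp.py <<'E'
from h import *
st=bot.state();print(st['ee_pos'],np.degrees(np.arctan2(*rot(st['tool_rot'])[[1,0],1])).round(1),st['finger_gap'],st['joint_pos'].round(2))
def ball(s,c0,z):
    P=cloud(s)
    h=(hsvmask(s,(0,120,70),(9,255,255))>0)|(hsvmask(s,(172,120,70),(180,255,255))>0)
    h&=(P[...,2]>z-15)&(P[...,2]<z+20)&(np.hypot(P[...,0]-c0[0],P[...,1]-c0[1])<50)
    v,u=np.nonzero(h)
    if not len(u): return None
    # sphere fit to the cloud with radius 11
    from scipy.optimize import least_squares
    q=P[h];r=least_squares(lambda x:np.linalg.norm(q-x,axis=1)-11,q.mean(0)-[0,0,8],loss='soft_l1')
    return len(u),(u.mean().round(1),v.mean().round(1)),r.x.round(1),np.median(abs(r.fun)).round(2),q[:,2].max().round(1)
E
python3 - <<'E'
from lamp import *
s=snap('wrist','w17');print(ball(s,(561,-259),285))
s=snap('side','s17');print(ball(s,(561,-259),285))
E
```

```text
clock: 42.13
ee_pos: [561.1, -257.4, 328.1]
tool_rot: [0.0, 0.374, 0.927, 0.0]
wrist_force: [0.1, 0.5, -0.5]
finger_gap: 0.998
grip_force: 0.0
[ 561.05441624 -257.39835545  328.09998145] 46.1 0.9975431701129901 [-0.55  0.45  0.34  1.46  0.    0.22]
(643, (np.float64(251.4), np.float64(223.5)), array([ 563. , -263.2,  285.2]), np.float64(0.31), np.float64(296.8))
(26, (np.float64(252.5), np.float64(122.0)), array([ 562.2, -265. ,  285.4]), np.float64(1.02), np.float64(296.4))
```

View pics/w17.png

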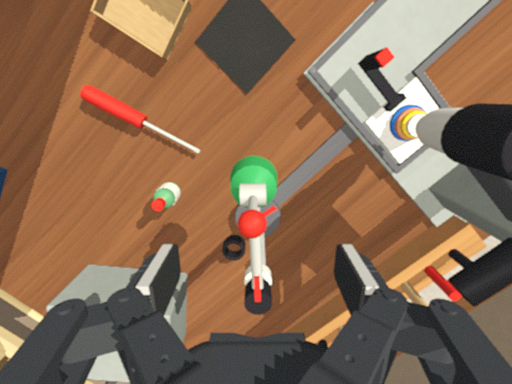

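The wrist view shows the red ball at (252,223), the arm running back to the post at (258,285), and the red index on the foot at (270,212).

```bash
python3 - <<'E'
from lamp import *
s=snap('wrist');P=cloud(s);hsv=cv2.cvtColor(s['img'],cv2.COLOR_RGB2HSV)
for px in [(258,290),(258,305),(258,275),(258,255),(258,245),(256,200),(270,212),(265,216)]: print(px,depth(s,px).round(1),hsv[px[1],px[0]])
m=(P[...,2]>226)&(P[...,2]<236)&(np.hypot(P[...,0]-605,P[...,1]+300)<45)&(hsv[...,1]<60)
q=P[m][:,:2];vx,vy,x0,y0=cv2.fitLine(q.astype('float32'),cv2.DIST_HUBER,0,.01,.01).ravel();print('arm',len(q),np.degrees(np.arctan2(vy,vx)),x0,y0)
m=(P[...,2]>205)&(np.hypot(P[...,0]-650,P[...,1]+344)<40)
q=P[m];print('post',len(q),q.mean(0).round(1),np.percentile(q,[2,98],axis=0).round(1).tolist())
# index mark on foot
h=(hsvmask(s,(0,120,70),(9,255,255))>0)&(P[...,2]<40)&(np.hypot(P[...,0]-650,P[...,1]+330)<45)
q=P[h];print('index',len(q),q.mean(0).round(1)); 
m=(P[...,2]>8)&(P[...,2]<30)&(np.hypot(P[...,0]-650,P[...,1]+340)<60)&(hsv[...,1]<60)
q=P[m];print('foot',len(q),np.percentile(q,[1,99],axis=0).round(1).tolist(),q.mean(0))
E
```

```text
[ 561.17171239 -257.417332    328.3158232 ] 46.1 0.9966025898300076 [-0.55  0.45  0.34  1.46  0.    0.22]
(258, 290) [ 638.1 -328.2  238.1] [  2 202 255]
(258, 305) [ 653.7 -343.2  235.4] [ 0 13 61]
(258, 275) [ 628.4 -318.9  231.2] [  7  73 236]
(258, 255) [ 611.2 -302.4  231. ] [ 26  22 249]
(258, 245) [ 603.2 -294.7  230.2] [ 25  22 250]
(256, 200) [ 563.2 -258.8  244.1] [ 25  22 217]
(270, 212) [ 658.4 -316.7   20.5] [  2 176 255]
(265, 216) [ 657.7 -328.5   21.1] [  1 151 237]
arm 461 -43.152714 611.2194 -305.42084
post 970 [ 644.4 -335.5  232.2] [[623.3, -354.5, 213.4], [663.8, -316.2, 238.3]]
index 91 [ 657.3 -319.6   20.1]
foot 426 [[611.9, -399.0, 9.4], [689.9, -300.9, 22.1]] [ 659.15306183 -335.10523844   17.88665786]
```

```bash
python3 -m crank '{"dp":[[-0.0067,-0.0036,0.02],[-0.0067,-0.0036,0.04],[-0.0067,-0.0036,0.06],[-0.0067,-0.0036,0.0737],[-0.0067,-0.0036,0.0737],[-0.0067,-0.0036,0.0737],[-0.0067,-0.0036,0.0737],[-0.0067,-0.0036,0.0737],[-0.0067,-0.0036,0.0737],[-0.0067,-0.0036,0.0737],[-0.0067,-0.0036,0.0737],[-0.0067,-0.0036,0.0737],[-0.0067,-0.0036,0.0737],[-0.0067,-0.0036,0.0737]],"angular":[[0,0,0],[0,0,0],[0,0,0],[0,0,0],[0,0,0],[0,0,0],[0,0,0],[0,0,0],[0,0,0],[0,0,0],[0,0,0],[0,0,0],[0,0,0],[0,0,0]],"gripper":[-1,-1,-1,-1,-1,-0.5,0,0.2,0.4,0.6,1,1,1,1]}' 25
python3 - <<'E'
import numpy as np
for r in (77.6,):
    for k in range(1,13):
        p=k*.979/12;print([round(r*(np.cos(p)-1)/800,4),round(r*np.sin(p)/800,4),0],[0,0,round(p/2,3)])
for t in (.1,.2,.3,.4,.5,.6,.7,.785):print([round(-60*np.sin(t)/800,4),0,round(60*(1-np.cos(t))/800,4)])
E
```

```text
clock: 43.45
ee_pos: [563.2, -264.5, 269.3]
tool_rot: [0.0, 0.375, 0.927, -0.0]
wrist_force: [-0.5, 0.3, 5.1]
finger_gap: 0.235
grip_force: 24.4
[np.float64(-0.0003), np.float64(0.0079), 0] [0, 0, 0.041]
[np.float64(-0.0013), np.float64(0.0158), 0] [0, 0, 0.082]
[np.float64(-0.0029), np.float64(0.0235), 0] [0, 0, 0.122]
[np.float64(-0.0051), np.float64(0.0311), 0] [0, 0, 0.163]
[np.float64(-0.008), np.float64(0.0385), 0] [0, 0, 0.204]
[np.float64(-0.0114), np.float64(0.0456), 0] [0, 0, 0.245]
[np.float64(-0.0154), np.float64(0.0524), 0] [0, 0, 0.286]
[np.float64(-0.0199), np.float64(0.0589), 0] [0, 0, 0.326]
[np.float64(-0.025), np.float64(0.065), 0] [0, 0, 0.367]
[np.float64(-0.0305), np.float64(0.0706), 0] [0, 0, 0.408]
[np.float64(-0.0365), np.float64(0.0758), 0] [0, 0, 0.449]
[np.float64(-0.0429), np.float64(0.0805), 0] [0, 0, 0.489]
[np.float64(-0.0075), 0, np.float64(0.0004)]
[np.float64(-0.0149), 0, np.float64(0.0015)]
[np.float64(-0.0222), 0, np.float64(0.0033)]
[np.float64(-0.0292), 0, np.float64(0.0059)]
[np.float64(-0.036), 0, np.float64(0.0092)]
[np.float64(-0.0423), 0, np.float64(0.0131)]
[np.float64(-0.0483), 0, np.float64(0.0176)]
[np.float64(-0.053), 0, np.float64(0.0219)]
```

```bash
python3 -m crank '{"dp":[[-0.0075,0,0.0004],[-0.015,0,0.0015],[-0.022,0,0.0033],[-0.029,0,0.006],[-0.036,0,0.009],[-0.0423,0,0.013],[-0.0483,0,0.0176],[-0.053,0,0.022],[-0.053,0,0.022],[-0.053,0,0.022]],"angular":[[0,0,0],[0,0,0],[0,0,0],[0,0,0],[0,0,0],[0,0,0],[0,0,0],[0,0,0],[0,0,0],[0,0,0]],"gripper":[1,1,1,1,1,1,1,1,1,1]}'
```

```text
clock: 44.28
ee_pos: [593.9, -294.3, 250.9]
tool_rot: [0.0, 0.375, 0.927, -0.0]
wrist_force: [2.4, -0.2, 2.8]
finger_gap: 0.233
grip_force: 25.2
```

```bash
python3 -m crank '{"dp":[[-0.0003,0.008,0],[-0.0013,0.016,0],[-0.003,0.0235,0],[-0.005,0.031,0],[-0.008,0.0385,0],[-0.0114,0.0456,0],[-0.0154,0.0524,0],[-0.02,0.059,0],[-0.025,0.065,0],[-0.0305,0.0706,0],[-0.0365,0.0758,0],[-0.043,0.0805,0],[-0.043,0.0805,0],[-0.043,0.0805,0]],"angular":[[0,0,0.041],[0,0,0.082],[0,0,0.122],[0,0,0.163],[0,0,0.204],[0,0,0.245],[0,0,0.286],[0,0,0.326],[0,0,0.367],[0,0,0.408],[0,0,0.449],[0,0,0.489],[0,0,0.489],[0,0,0.489]],"gripper":[1,1,1,1,1,1,1,1,1,1,1,1,1,1]}'
python3 - <<'E'
from lamp import *
print(st['wrist_force'])
for c in ['wrist','top','side']:
    s=snap(c,c+'20');P=cloud(s);hsv=cv2.cvtColor(s['img'],cv2.COLOR_RGB2HSV)
    print(c,ball(s,(664,-267),267))
    m=(P[...,2]>226)&(P[...,2]<236)&(np.hypot(P[...,0]-664,P[...,1]+267)<50)&(hsv[...,1]<60)&(hsv[...,2]>120)
    q=P[m][:,:2]
    if len(q)>5:
        vx,vy,x0,y0=cv2.fitLine(q.astype('float32'),cv2.DIST_HUBER,0,.01,.01).ravel();print('arm',len(q),np.degrees(np.arctan2(vy,vx)),x0,y0)
E
```

```text
clock: 45.45
ee_pos: [662.7, -270.3, 249.9]
tool_rot: [-0.001, 0.766, 0.643, 0.0]
wrist_force: [2.2, 5.7, -5.5]
finger_gap: 0.234
grip_force: 24.8
[ 662.65705374 -270.2626875   249.91384583] -9.9 0.2339448110266565 [-0.49  0.69  0.53  1.42  0.    1.25]
[ 2.21730697  5.67316594 -5.45317958]
wrist (1385, (np.float64(256.8), np.float64(256.5)), array([ 663.4, -264.8,  268. ]), np.float64(0.29), np.float64(280.2))
arm 949 80.89385 667.15906 -245.77264
top None
arm 7 -20.25868 675.3932 -222.74724
side (24, (np.float64(225.2), np.float64(124.3)), array([ 663.1, -264.6,  269.9]), np.float64(1.51), np.float64(281.7))
arm 23 83.75076 659.21246 -268.4305
```

View pics/wrist20.png

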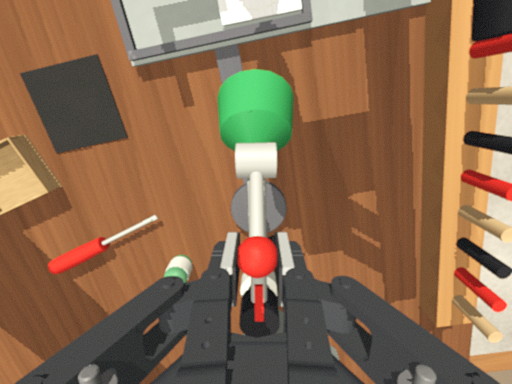

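The arm now covers the index mark, running from (258,280) to (257,150), and the head is tipped outward. I'll release and verify.

```bash
python3 -m crank '{"dp":[[0,0,0],[0,0,0],[0,0,0],[0,0,0],[0,0,0],[0,0,0],[0,0,-0.02],[0,0,-0.05],[0,0,-0.09],[0,0,-0.12],[0,0,-0.12],[0,0,-0.12]],"angular":[[0,0,0],[0,0,0],[0,0,0],[0,0,0],[0,0,0],[0,0,0],[0,0,0],[0,0,0],[0,0,0],[0,0,0],[0,0,0],[0,0,0]],"gripper":[0.5,0.4,0.3,0,-0.3,-0.5,-0.5,-0.5,-0.5,-0.5,-0.5,-0.5]}'
python3 - <<'E'
from lamp import *
from chk import fronts
print(st['wrist_force'])
for c in ['wrist','side']:
    s=snap(c,c+'21');P=cloud(s);hsv=cv2.cvtColor(s['img'],cv2.COLOR_RGB2HSV)
    print(c,ball(s,(664,-267),267))
    m=(P[...,2]>226)&(P[...,2]<236)&(np.hypot(P[...,0]-664,P[...,1]+267)<50)&(hsv[...,1]<60)&(hsv[...,2]>120)
    q=P[m][:,:2]
    if len(q)>5:
        vx,vy,x0,y0=cv2.fitLine(q.astype('float32'),cv2.DIST_HUBER,0,.01,.01).ravel();print('arm',len(q),np.degrees(np.arctan2(vy,vx)),x0,y0)
    h=(hsvmask(s,(0,120,70),(9,255,255))>0)&(P[...,2]<30)&(np.hypot(P[...,0]-655,P[...,1]+320)<25);print('index visible',h.sum(),P[h].mean(0) if h.any() else '')
    h=(hsvmask(s,(0,120,70),(9,255,255))>0)&(P[...,2]>70)&(np.hypot(P[...,0]-576,P[...,1]+51)<25);print('handle',P[h].mean(0) if h.any() else '')
s=snap('side');fronts(s,(696.5,-50.5))
E
```

```text
clock: 46.6
ee_pos: [663.7, -272.0, 348.7]
tool_rot: [0.002, 0.766, 0.642, 0.001]
wrist_force: [0.3, 0.5, -0.4]
finger_gap: 0.749
grip_force: 0.0
[ 663.69269792 -271.95625195  348.70361412] -10.1 0.7493199337881845 [-0.49  0.73  0.87  1.71 -0.    1.26]
[ 0.29167203  0.54410034 -0.37722009]
wrist (480, (np.float64(254.6), np.float64(191.5)), array([ 663. , -264.7,  268.2]), np.float64(0.28), np.float64(280.7))
arm 543 81.372086 663.10846 -265.83817
index visible 1 [ 666.1431241  -336.93443153   18.50791066]
handle [577.38616202 -56.68995527  94.47929371]
side (24, (np.float64(226.2), np.float64(124.4)), array([ 663.7, -265.5,  268.7]), np.float64(1.15), np.float64(279.7))
arm 36 79.85409 658.24646 -270.983
index visible 18 [ 657.89980044 -318.70103399   18.22140909]
handle [575.68510804 -48.77207048  91.51353795]
blue 720.2 y -25.1 z 24.7
copper 717.7 y -31.7 z 34.2
yellow 713.9 y -32.9 z 40.6
white 715.4 y -59.5 z 50.8
```

View pics/wrist21.png

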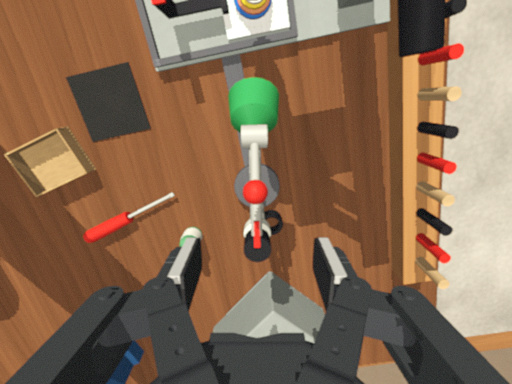

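```bash
python3 -c "
from bench import bot
print(bot.job_done())"
```

```text
the job is handed in; nothing more can be done
None
```

I handed the job in, with no verdict shown: by my last measurements the sled is fully home against its stop, with the blue, copper, yellow and white discs stacked centred to within about 2 mm (the brass one was absent), and the lamp is at its index mark with the head tipped about 44 degrees.

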